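Bin the lesson's scraps in the push-to-open waste cabinet

ROBOT

A 6-joint arm with a two-finger parallel gripper is mounted at the origin on the work surface. World frame = base frame: x ahead of the robot, y to its left, z up, the work surface at z = 0. Lengths are in m, angles in rad, forces in N, time in s.
With the tool pointing down it reaches from about 0.35 to 0.85 m from the base axis. Payload 8.1 kg.
Tool frame: the origin (TCP) lies midway between the tips of the shut fingers; the grasp point (between the pads) lies 19 mm behind it; z points along the fingers, y is the line along which they close (so a half turn about z gives the same grasp; the last joint's range is limited). The gripper opens to 93 mm and grips with 3 to 60 N. Pads are 15 mm wide; open, the fingers measure 128 mm over their backs; the gripper's body (75 mm by 188 mm) begins 65 mm behind the grasp point.
Start: joints at [-1.352, 0.13, 1.488, -0, 1.523, -0.085], TCP at [0.18, -0.573, 0.194] pointing down, gripper open.
Joint ranges: [-2.96, 2.96], [-0.89, 2.26], [0.02, 2.5], [-1.34, 4.48], [0, 2.73], [-2.66, 2.66]. Speed limits (rad/s): [2.39, 2.39, 2.79, 3.14, 3.14, 3.14].

INTERFACE

Orientations are given as a rotation vector (axis times angle).
In Python, from plant import read_state, read_camera, camera_model, close_job gives the robot as it stands. The module is installed in compiled form; this text tells all that it offers.
- The arm moves only by the tool carry_out, never from a script. Its argument "moves" is a list of rows, each an object of numbers: "jaw": the finger opening in m, from 0 to 0.093; "dx", "dy", "dz": the shift along the tool's x, y, z in m; "yaw": the turn about the tool's z in rad. In form: [{"jaw": .., "dx": .., "dy": .., "dz": .., "yaw": ..}, ...]. A call has 1 to 8 rows; each row shifts and turns the commanded pose from where the row before left it, along the tool's axes as they then stand; what a row does not reach is not made up. A row lasts 1/8 s, in which the tool goes at most 62.5 mm and 10.7 degrees, less where a joint would pass 70% of its speed; a pose out of reach is approached as far as the arm can. A call is refused whole if a number of a shift passes 0.0625 or a number of a turn 0.188, either way. A call with a gripper value outside its range is refused whole. The fingers move at their own pace and stop on an object; "grip_force" is the grip in N (left out, the last holds). Time passes only in rows, so rows that do not move let the fingers close. It gives the time, the measured TCP pose, the force, the opening and the grip force at its end, in the units of the state.
- read_state(): the state, without advancing time (a new reading comes with each control period).
- read_camera(name): name is "scene" or "top" or "wrist"; returns the picture (420x560x3 uint8, red, green, blue); there is no depth.
- camera_model(name): a dict with "camera_matrix" (3x3 intrinsics, pixels), "view" (4x4, takes a point from world to camera coordinates). Camera axes: x right, y up, looking along -z (the intrinsics and any distortion apply to the point x, -y, -z); pixel columns grow to the right and rows downward; lengths in m; the calibration is good to about 2 mm. The wrist camera is an equidistant fisheye: a pixel r from the principal point sees the ray r / f radians off the axis. A picture is of the moment at which its call begins: read the wrist's pose just before it. camera_model takes no time and is no camera call; for the wrist camera it gives the pose at the moment of the call.
- close_job(): hands the job in; it is judged then, once.
The state is a dict: "t": time; "q": joint angles; "dq": joint speeds; "joint_torque": joint torques, N m; "tool_pos": TCP position; "orientation": TCP orientation; "force": force on the tool from outside, world axes, zero at the start; "wrist_torque": the same for the moment, N m; "opening": finger opening in m; "gripper_force": force on a finger pad.
Only numpy, scipy, OpenCV 4.12 (cv2) and the standard library are available. Lean on these libraries where they do the work, as an engineer would, in place of code of your own. Each camera call takes 0.05 s, during which the arm holds its last target. There are 200 camera calls.

TASK

Clear up after the science lesson. Push in the orange door of the waste cabinet near its free edge until its catch lets go and it springs ajar, swing it wide open (to just past square), pull the blue bin out to its stop, and put every piece of waste on the table (crumpled paper balls, wood offcuts, foam packing) into it; then push the bin fully home and shut the door flush so that it stays shut. Leave everything else on the table where it stands.

Things in the scene. Friction and masses are not known exactly. Their poses are not given: they have to be found in the camera images.
- cabinet: White bench-top waste cabinet, fixed. 286 deep, 244 wide (sides' inner faces at y = +-110 mm), 168 high. Origin: on the table, middle of its front; x points INTO the cabinet, y to the hinge side (left seen from the robot), z up. Side panels and shut door reach out to x = -16. Roof and full-height sides only from x = 90 to 270: over the first 90 mm behind the door it is open above and its sides are cut down to 100 high.
- door (a joint): Orange door, rad: 0 shut and latched, positive as it swings out to the robot (stop 1.8; 1.6 is clear of the bin's way), negative pushed in (stop -0.052). Pushing it in past -0.04 (8 to 10 mm at the free edge, 5 to 7 N) frees the catch; let go, it springs to about 0.45 in 1 s, then stays where left. To shut, push (4 to 5 N) to 0 to -0.02: the catch snaps in. Past -0.035 it is freed again.
- door_hinge (a point): Top of the door's vertical hinge line, at cabinet x = -16, y = +110, z = 165 mm. Turns with the door: the panel runs 217 mm along this point's -y axis to its free edge; outer face at x = 0 of this frame, inner face at x = +14 mm; it stands 3 to 163 mm above the table, no handle. A small strike for the catch is on the inner face near the free edge, 40 mm up.
- door_push (a point): Point on the door's outer face, 27 mm from its free edge and 190 mm from the hinge line, 135 mm above the table; a good place to push. Axes as door_hinge (x into the panel).
- bin (a joint): Slide of the blue bin on its runners, m: 0 fully home in the cabinet, 0.165 fully out at its stop (it moves along the cabinet's -x). Takes about 3 N, stays where it is left.
- bin_floor (a point): Centre of the inner floor of the open-topped blue bin, 36 mm above the table; axes as the cabinet's. Inside 162 (x) by 156 (y) and 86 deep; walls 4 thick, rim 122 mm above the table.
- bin_bar (a point): Middle of the bin's steel pull bar: 10 mm round, 110 long along y, 112 mm above the table, its centre 48 mm in front of the bin's front wall (43 mm clear gap behind the bar for fingers from above). Pull or push the bin by it. With the bin home it is at cabinet x = +20 mm.
- paper_a_mid (a point): Centre of a crumpled paper ball, off-white, faceted, about 60 mm across (widest a little above half height, under 62 any way), 56 high, 20 g. Waste.
- paper_b_mid (a point): Centre of a second such crumpled paper ball. Waste.
- wood_a_mid (a point): Centre of a pale wood offcut, block 80 (x) by 42 (y) by 34 (z) mm. Waste.
- wood_b_mid (a point): Centre (half-way up) of a brown stepped wood offcut, 72 (x) by 40 (y) by 40 (z) mm overall; its upper half covers only x = -36 to +4 mm. Waste.
- foam_mid (a point): Centre (half-way up) of a white U-shaped piece of rigid packing foam, 78 (x) by 44 (y) by 46 (z) mm overall, with a 26 mm wide notch down from the top across its middle (its lower 24 mm are solid). Waste.
- jar: Closed glass jar, 64 across, 100 high. Not waste. Origin at the middle of its underside. Leave it.
- beaker: Clear beaker, 72 across, 90 high. Not waste. Origin at the middle of its underside. Leave it.
- wash_bottle: White bottle with red cap, 60 across, 150 high. Not waste. Origin at the middle of its underside. Leave it.
- goggles: Clear safety goggles, about 65 by 165, 60 high. Not waste. Origin at the middle of its underside. Leave it.
- eraser: Blue board eraser, 140 by 55 by 35. Not waste. Origin at the middle of its underside. Leave it.
- weight: Brass weight, 52 across, 60 high. Not waste. Origin at the middle of its underside. Leave it.

How it is judged:
By the outcome, as a careful person would: the job done as asked, in the order asked, and still so for the second after the job is handed in, with the robot touching nothing.
Of paper_a, paper_b, wood_a, wood_b, foam only 2 to 4 are there at a start; the rules pass over those that are not, and their reading is None.
At some moment in a run one of paper_a, paper_b, wood_a, wood_b, foam may be knocked a few centimetres aside while the robot is not near it.
Once in a run the grip may slacken for a moment while it holds something.
It also fails if it takes over 210 s, if anything falls off the work surface, if the arm or the gripper's body presses on something with over 40 N, if the wrist force passes 120 N, or if a joint passes its speed limit or range.

## Working session

There is one attempt and no reset: what is moved stays moved. The work goes in short steps, Python scripts to look and compute and a tool call to move; the robot and the scene stay as the last step left them, time stands still between calls to the robot, and variables do not carry over. Pictures are saved under pics/ and viewed, at most 14 in all, crops included, and the job is handed in when it is done.

Besides the shell and the picture viewer there is one more tool, called after "Request:" as a command line: name --argument value ..., lists and objects as JSON in quotes. carry_out: Moves the arm, as the interface text tells. Its arguments: {"type":"object","properties":{"moves":{"type":"array","items":{"type":"object","properties":{"jaw":{"type":"number"},"dx":{"type":"number"},"dy":{"type":"number"},"dz":{"type":"number"},"yaw":{"type":"number"}}}},"grip_force":{"type":"number"}},"required":["moves"]}

```bash
mkdir -p pics; cat > h.py <<'E'
import numpy as np, cv2
from plant import read_state, read_camera, camera_model, close_job
def snap(n,f):
    m=camera_model(n); im=read_camera(n); cv2.imwrite('pics/'+f+'.png',im[:,:,::-1]); return im,m
def ray(m,u,v,fish=False):
    K=np.array(m['camera_matrix']);V=np.array(m['view'])
    a=np.array([(u-K[0,2])/K[0,0],(v-K[1,2])/K[1,1]])
    if fish:
        th=np.linalg.norm(a); d=np.r_[a/max(th,1e-9)*np.sin(th),np.cos(th)]
    else: d=np.r_[a,1]
    d=d*[1,-1,-1]; R=V[:3,:3]
    return -R.T@V[:3,3], R.T@d
def onz(m,u,v,z,fish=False):
    o,d=ray(m,u,v,fish); return o+d*(z-o[2])/d[2]
def proj(m,p,fish=False):
    K=np.array(m['camera_matrix']);V=np.array(m['view'])
    c=V[:3,:3]@np.array(p)+V[:3,3]; c=c*[1,-1,-1]
    if fish:
        r=np.linalg.norm(c[:2]);a=c[:2]/r*np.arctan2(r,c[2])
    else: a=c[:2]/c[2]
    return a[0]*K[0,0]+K[0,2],a[1]*K[1,1]+K[1,2]
E
python3 - <<'E'
from h import *
np.set_printoptions(precision=3,suppress=True)
for n in('top','scene'):
    im,m=snap(n,n+'0'); o,_=ray(m,0,0); print(n,m['camera_matrix'],m['view'],o,m.keys())
s=read_state();print(s['t'],s['tool_pos'],s['orientation'])
E
```

```text
top [[424.22    0.    270.175]
 [  0.    424.22  206.489]
 [  0.      0.      1.   ]] [[ 0.026 -1.    -0.004  0.037]
 [ 0.996  0.026  0.087 -0.554]
 [-0.087 -0.006  0.996 -1.336]
 [ 0.     0.     0.     1.   ]] [0.435 0.043 1.379] dict_keys(['camera_matrix', 'view'])
scene [[444.237   0.    287.645]
 [  0.    444.237 209.706]
 [  0.      0.      1.   ]] [[ 0.352  0.936 -0.002 -0.213]
 [-0.791  0.299  0.534  0.345]
 [ 0.501 -0.186  0.845 -1.578]
 [ 0.     0.     0.     1.   ]] [ 1.138 -0.198  1.149] dict_keys(['camera_matrix', 'view'])
0.1 [ 0.179 -0.572  0.193] [-3.104 -0.475  0.   ]
```

View pics/top0.png

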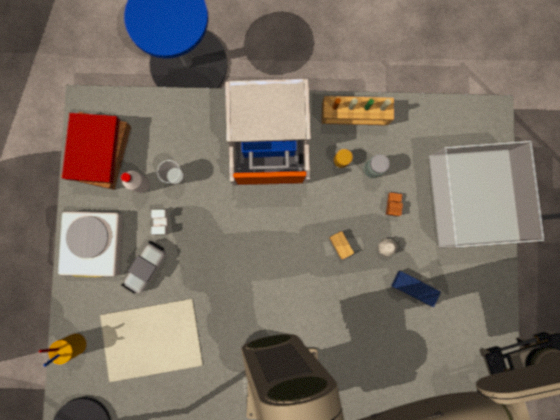

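View pics/scene0.png

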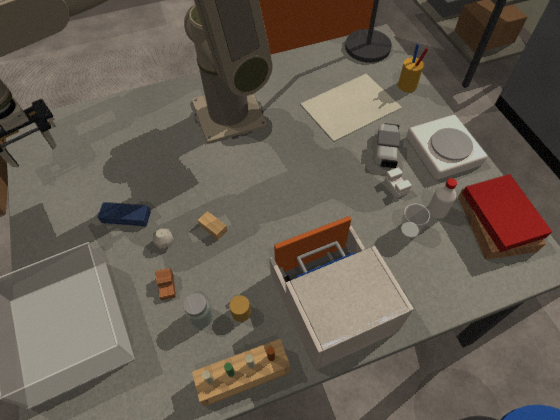

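The top view shows the cabinet at about (268,130) with its door edge at row 178. The waste is foam (158,222), wood_a (343,245), one paper ball (388,247) and wood_b (395,204). The jar, weight, beaker, bottle, goggles and eraser stand clear of these.

```bash
python3 - <<'E'
from h import *
np.set_printoptions(precision=3,suppress=True)
a=cv2.imread('pics/top0.png');b=cv2.imread('pics/scene0.png')
c1=cv2.resize(a[70:195,215:325],None,fx=4,fy=4,interpolation=cv2.INTER_CUBIC)
c2=cv2.resize(b[205:350,265:415],(440,425),interpolation=cv2.INTER_CUBIC)
o=np.zeros((500,800,3),np.uint8);o[:500,:440]=c1;o[:425,440:]=c2[:, :360]
cv2.imwrite('pics/cab.png',o)
m=camera_model('top')
hsv=cv2.cvtColor(a,cv2.COLOR_BGR2HSV)
for n,box,z,lo,hi in [('wood_a',(325,225,362,262),.034,(5,90,90),(30,255,255)),('wood_b',(380,185,410,222),.03,(2,90,60),(25,255,255)),
  ('paper',(372,232,403,262),.03,(0,0,120),(180,90,255)),('foam',(145,203,172,238),.04,(0,0,150),(180,70,255)),('door',(225,165,315,192),.163,(2,150,90),(14,255,255)),
  ('weight',(330,145,358,170),.06,(5,90,90),(30,255,255)),('eraser',(385,265,445,308),.035,(100,80,20),(130,255,255))]:
    x0,y0,x1,y1=box
    k=cv2.inRange(hsv[y0:y1,x0:x1],lo,hi)
    cs,_=cv2.findContours(k,cv2.RETR_EXTERNAL,cv2.CHAIN_APPROX_NONE)
    if not cs: print(n,'none');continue
    c=max(cs,key=cv2.contourArea).reshape(-1,2)+[x0,y0]
    P=np.array([onz(m,u,v,z)[:2] for u,v in c],np.float32)
    r=cv2.minAreaRect(P); print(n,len(c),np.array(r[0]),np.array(r[1]),r[2]);print(cv2.boxPoints(r).ravel())
E
```

```text
wood_a 69 [ 0.436 -0.176] [0.084 0.049] 29.913698196411133
[ 0.387 -0.176  0.412 -0.219  0.485 -0.177  0.46  -0.134]
wood_b 70 [ 0.571 -0.346] [0.053 0.076] 83.07621002197266
[ 0.53  -0.368  0.605 -0.377  0.612 -0.324  0.536 -0.315]
paper 176 [ 0.435 -0.322] [0.091 0.097] 1.4899996519088745
[ 0.388 -0.275  0.391 -0.371  0.482 -0.369  0.479 -0.272]
foam 74 [0.493 0.405] [0.053 0.083] 89.8931655883789
[0.451 0.379 0.535 0.379 0.535 0.431 0.452 0.431]
door 155 [0.626 0.056] [0.035 0.209] 1.4638906717300415
[ 0.606  0.16   0.611 -0.049  0.647 -0.048  0.641  0.161]
weight 55 [ 0.711 -0.173] [0.056 0.067] 38.37016296386719
[ 0.668 -0.164  0.71  -0.217  0.754 -0.182  0.712 -0.13 ]
eraser 108 [ 0.308 -0.411] [0.143 0.055] 64.92427825927734
[ 0.252 -0.464  0.302 -0.487  0.363 -0.357  0.313 -0.334]
```

View pics/cab.png

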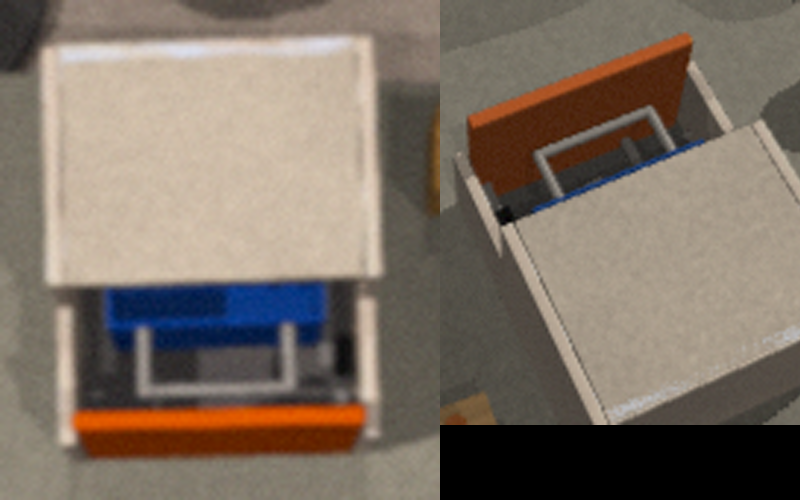

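```bash
python3 - <<'E'
from h import *
np.set_printoptions(precision=3,suppress=True)
m=camera_model('top')
f=lambda X,Y,z:onz(m,215+X/4-.5+.125,70+Y/4-.5+.125,z)[:2]
FL,FR,BL,BR=f(48,284,.168),f(382,275,.168),f(42,45,.168),f(372,38,.168)
print('roof',FL,FR,BL,BR,np.linalg.norm(FL-FR),np.linalg.norm(FL-BL))
print('door top inner',f(75,409,.163),f(362,405,.163),'outer',f(80,428,.163),f(366,424,.163), 'bar',f(138,388,.112),f(298,388,.112))
for a,b in ((BR,FR),(BL,FL),(BR,BL),(FR,FL)):
    d=a-b;print(np.degrees(np.arctan2(d[1],d[0])))
E
```

```text
roof [0.729 0.182] [ 0.742 -0.061] [0.908 0.193] [ 0.919 -0.05 ] 0.24274455260329245 0.17903808943983315
door top inner [0.639 0.16 ] [ 0.647 -0.048] outer [0.625 0.156] [ 0.633 -0.051] bar [0.664 0.117] [ 0.668 -0.003]
3.4019190076868693
3.419263798100592
-87.34095710128331
-86.98907201109084
```

Request:
carry_out --moves '[{"jaw": 0, "yaw": 0.124}, {"jaw": 0, "yaw": 0.124}, {"jaw": 0, "dx": 0.036, "dy": -0.043}, {"jaw": 0, "dx": 0.036, "dy": -0.043}, {"jaw": 0, "dx": 0.036, "dy": -0.043}, {"jaw": 0, "dx": 0.036, "dy": -0.043}, {"jaw": 0, "dx": 0.036, "dy": -0.043}, {"jaw": 0, "dx": 0.036, "dy": -0.043}]' --grip_force 30

```text
invalid input at $.moves[0]: expected keys jaw, dx, dy, dz, yaw
```

```bash
cat >> h.py <<'E'
from scipy.spatial.transform import Rotation as Rn
O=np.array([.6457,.0555]);TH=np.radians(3.2)
C=np.array([[np.cos(TH),np.sin(TH)],[-np.sin(TH),np.cos(TH)]])
def tocab(p): return C@(np.array(p[:2])-O)
def st():
    s=read_state();x=Rn.from_rotvec(s['orientation']).as_matrix()[:,0]
    h=np.degrees(np.arctan2(x[1],x[0]))
    print('t%.2f'%s['t'],'pos',np.round(s['tool_pos'],4),'head %.2f'%h,'cab',np.round(tocab(s['tool_pos']),4),'F',np.round(s['force'],1),'op %.4f gf %.1f'%(s['opening'],s['gripper_force']),'q',np.round(s['q'],2))
    return s,h
def goto(x,y,head=None):
    s,h=st(); r=np.radians(h);d=np.array([x,y])-s['tool_pos'][:2]
    dx=d@[np.cos(r),np.sin(r)];dy=d@[np.sin(r),-np.cos(r)]
    print('go dx %.4f dy %.4f norm %.3f'%(dx,dy,np.hypot(dx,dy)),'yaw %.3f'%(0 if head is None else np.radians(h-head)))
def gocab(x,y): p=O+C.T@np.array([x,y]); goto(*p,3.2)
E
python3 -c "
from h import *
gocab(-.06,-.08)"
```

```text
t0.10 pos [ 0.1794 -0.572   0.1933] head 17.41 cab [-0.5006 -0.6005] F [ 1.2 -0.4 -0.5] op 0.0928 gf 0.0 q [-1.35  0.13  1.49  0.    1.52 -0.09]
go dx 0.5549 dy -0.3964 norm 0.682 yaw 0.248
```

All keys are needed in every row.

Request:
carry_out --moves '[{"jaw": 0, "dx": 0, "dy": 0, "dz": 0, "yaw": 0.124}, {"jaw": 0, "dx": 0, "dy": 0, "dz": 0, "yaw": 0.124}, {"jaw": 0, "dx": 0.036, "dy": -0.043, "dz": 0, "yaw": 0}, {"jaw": 0, "dx": 0.036, "dy": -0.043, "dz": 0, "yaw": 0}, {"jaw": 0, "dx": 0.036, "dy": -0.043, "dz": 0, "yaw": 0}, {"jaw": 0, "dx": 0.036, "dy": -0.043, "dz": 0, "yaw": 0}, {"jaw": 0, "dx": 0.036, "dy": -0.043, "dz": 0, "yaw": 0}, {"jaw": 0, "dx": 0.036, "dy": -0.043, "dz": 0, "yaw": 0}]' --grip_force 30

```text
t: 1.1
tool_pos: [0.3814, -0.3012, 0.1939]
orientation: [-3.14, -0.087, 0.0]
force: [1.0, -0.4, 0.1]
opening: 0.0178
gripper_force: 0.0
```

```bash
python3 -c "
from h import *
gocab(-.06,-.08)"
```

```text
t1.10 pos [ 0.3814 -0.3012  0.1939] head 3.18 cab [-0.2838 -0.3413] F [ 1.  -0.4  0.1] op 0.0178 gf 0.0 q [-0.77 -0.18  1.8   0.    1.53  0.74]
go dx 0.2237 dy -0.2614 norm 0.344 yaw -0.000
```

Request:
carry_out --moves '[{"jaw": 0, "dx": 0.037, "dy": -0.0436, "dz": 0, "yaw": 0}, {"jaw": 0, "dx": 0.037, "dy": -0.0436, "dz": 0, "yaw": 0}, {"jaw": 0, "dx": 0.037, "dy": -0.0436, "dz": 0.015, "yaw": 0}, {"jaw": 0, "dx": 0.037, "dy": -0.0436, "dz": 0.02, "yaw": 0}, {"jaw": 0, "dx": 0.037, "dy": -0.0436, "dz": 0.02, "yaw": 0}, {"jaw": 0, "dx": 0.037, "dy": -0.0436, "dz": 0.015, "yaw": 0}, {"jaw": 0, "dx": 0.02, "dy": 0, "dz": 0, "yaw": 0}, {"jaw": 0, "dx": 0, "dy": 0, "dz": 0, "yaw": 0}]'

```text
t: 2.1
tool_pos: [0.608, -0.0274, 0.1232]
orientation: [-3.14, -0.09, 0.002]
force: [0.0, 0.5, 0.1]
opening: 0.0003
gripper_force: 0.0
```

```bash
python3 -c "
from h import *
gocab(-.016,-.08)"
```

```text
t2.10 pos [ 0.608  -0.0274  0.1232] head 3.29 cab [-0.0423 -0.0807] F [0.  0.5 0.1] op 0.0003 gf 0.0 q [-0.13  0.2   1.55 -0.    1.4   1.38]
go dx 0.0263 dy -0.0006 norm 0.026 yaw 0.002
```

Request:
carry_out --moves '[{"jaw": 0, "dx": 0.012, "dy": 0, "dz": 0, "yaw": 0}, {"jaw": 0, "dx": 0.005, "dy": 0, "dz": 0, "yaw": 0}, {"jaw": 0, "dx": 0, "dy": 0, "dz": 0, "yaw": 0}]'

```text
t: 2.48
tool_pos: [0.6246, -0.0279, 0.1245]
orientation: [3.14, 0.086, -0.001]
force: [-3.0, -0.3, 1.8]
opening: 0.0006
gripper_force: 1.2
```

Request:
carry_out --moves '[{"jaw": 0, "dx": 0.004, "dy": 0, "dz": 0, "yaw": 0}, {"jaw": 0, "dx": 0, "dy": 0, "dz": 0, "yaw": 0}]'

```text
t: 2.72
tool_pos: [0.6284, -0.0276, 0.1244]
orientation: [3.14, 0.087, -0.001]
force: [-4.5, -2.0, 2.5]
opening: 0.0003
gripper_force: 2.3
```

Request:
carry_out --moves '[{"jaw": 0, "dx": 0.003, "dy": 0, "dz": 0, "yaw": 0}, {"jaw": 0, "dx": 0, "dy": 0, "dz": 0, "yaw": 0}]'

```text
t: 2.98
tool_pos: [0.6312, -0.0274, 0.1244]
orientation: [3.14, 0.087, -0.002]
force: [-5.1, -1.8, 2.9]
opening: 0.0006
gripper_force: 2.7
```

Request:
carry_out --moves '[{"jaw": 0, "dx": 0.002, "dy": 0, "dz": 0, "yaw": 0}, {"jaw": 0, "dx": 0, "dy": 0, "dz": 0, "yaw": 0}]'

```text
t: 3.22
tool_pos: [0.6331, -0.0272, 0.1243]
orientation: [3.14, 0.087, -0.002]
force: [-5.2, -1.2, 2.9]
opening: 0.0006
gripper_force: 3.0
```

Request:
carry_out --moves '[{"jaw": 0, "dx": 0.0015, "dy": 0, "dz": 0, "yaw": 0}, {"jaw": 0, "dx": 0, "dy": 0, "dz": 0, "yaw": 0}]'

```text
t: 3.48
tool_pos: [0.6337, -0.0271, 0.1244]
orientation: [3.14, 0.087, -0.005]
force: [-10.2, -2.3, 5.4]
opening: 0.0005
gripper_force: 5.3
```

Request:
carry_out --moves '[{"jaw": 0, "dx": -0.04, "dy": 0, "dz": 0, "yaw": 0}, {"jaw": 0, "dx": -0.045, "dy": 0, "dz": 0, "yaw": 0}, {"jaw": 0, "dx": -0.045, "dy": 0, "dz": 0, "yaw": 0}, {"jaw": 0, "dx": -0.02, "dy": 0.03, "dz": 0, "yaw": 0}, {"jaw": 0, "dx": 0, "dy": 0.045, "dz": 0, "yaw": 0}, {"jaw": 0, "dx": 0, "dy": 0.03, "dz": 0, "yaw": 0}, {"jaw": 0, "dx": 0, "dy": 0, "dz": 0, "yaw": 0}, {"jaw": 0, "dx": 0, "dy": 0, "dz": 0, "yaw": 0}]'

```text
t: 4.47
tool_pos: [0.4915, -0.1395, 0.1243]
orientation: [-3.14, -0.087, -0.001]
force: [-1.0, 0.2, -0.7]
opening: 0.0006
gripper_force: 0.0
```

```bash
cat >> h.py <<'E'
def crops(tag):
    a,_=snap('top',tag+'t');b,_=snap('scene',tag+'s')
    o=np.vstack([cv2.resize(a[60:300,100:440],(680,480))]);cv2.imwrite('pics/%s.png'%tag,o[:,:,::-1])
def door():
    im=read_camera('top');m=camera_model('top')
    hs=cv2.cvtColor(im,cv2.COLOR_RGB2HSV);k=cv2.inRange(hs,(2,170,150),(14,255,255))
    k[:, :200]=0;k[:,325:]=0;k[240:]=0
    k=k; y,x=np.nonzero(k); P=np.array([tocab(onz(m,u,v,.163)) for u,v in zip(x,y)])
    print('door px',len(x)); 
    if len(x)>5:
        r=cv2.minAreaRect(P.astype(np.float32));print(np.round(cv2.boxPoints(r),3).tolist())
    return im
E
python3 -c "
from h import *
gocab(-.016,-.08)
crops('d1');door()"
```

```text
t4.47 pos [ 0.4915 -0.1395  0.1243] head 3.17 cab [-0.1649 -0.1861] F [-1.   0.2 -0.7] op 0.0006 gf 0.0 q [-0.38 -0.07  1.82  0.    1.39  1.14]
go dx 0.1488 dy -0.1061 norm 0.183 yaw -0.001
door px 350
[[-0.10999999940395355, -0.08299999684095383], [-0.09600000083446503, -0.09000000357627869], [-0.007000000216066837, 0.10100000351667404], [-0.020999999716877937, 0.1080000028014183]]
```

View pics/d1.png

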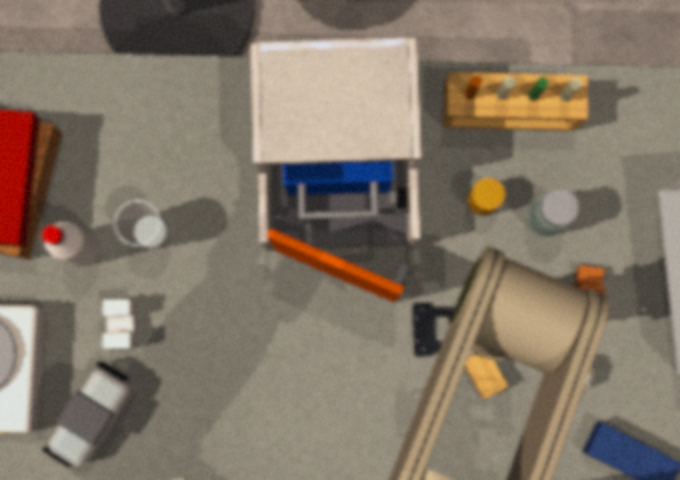

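Request:
carry_out --moves '[{"jaw": 0, "dx": 0.0575, "dy": -0.018, "dz": 0, "yaw": 0}, {"jaw": 0, "dx": 0.0575, "dy": -0.018, "dz": 0, "yaw": 0}, {"jaw": 0, "dx": 0, "dy": -0.0375, "dz": 0, "yaw": 0}, {"jaw": 0, "dx": 0, "dy": -0.0375, "dz": 0, "yaw": 0}, {"jaw": 0, "dx": -0.017, "dy": -0.01, "dz": 0, "yaw": 0}, {"jaw": 0, "dx": -0.014, "dy": -0.005, "dz": 0, "yaw": 0}, {"jaw": 0, "dx": -0.014, "dy": -0.005, "dz": 0, "yaw": 0}, {"jaw": 0, "dx": -0.015, "dy": -0.009, "dz": 0, "yaw": 0}]'

```text
t: 5.62
tool_pos: [0.5382, 0.004, 0.1243]
orientation: [-3.14, -0.089, -0.001]
force: [-0.0, 0.6, -0.9]
opening: 0.0003
gripper_force: 0.3
```

Request:
carry_out --moves '[{"jaw": 0, "dx": -0.016, "dy": -0.01, "dz": 0, "yaw": 0}, {"jaw": 0, "dx": -0.014, "dy": -0.012, "dz": 0, "yaw": 0}, {"jaw": 0, "dx": -0.013, "dy": -0.013, "dz": 0, "yaw": 0}, {"jaw": 0, "dx": -0.011, "dy": -0.015, "dz": 0, "yaw": 0}, {"jaw": 0, "dx": -0.01, "dy": -0.015, "dz": 0, "yaw": 0}, {"jaw": 0, "dx": -0.008, "dy": -0.016, "dz": 0, "yaw": 0}, {"jaw": 0, "dx": -0.008, "dy": -0.016, "dz": 0, "yaw": 0}, {"jaw": 0, "dx": 0, "dy": 0, "dz": 0, "yaw": 0}]'

```text
t: 6.62
tool_pos: [0.4525, 0.0966, 0.1242]
orientation: [-3.14, -0.091, 0.0]
force: [0.3, -0.1, -0.6]
opening: 0.0008
gripper_force: 0.0
```

```bash
python3 -c "
from h import *
gocab(-.195,.095)
door()"
```

```text
t6.62 pos [0.4525 0.0966 0.1242] head 3.30 cab [-0.1906  0.0518] F [ 0.3 -0.1 -0.6] op 0.0008 gf 0.0 q [ 0.1  -0.21  1.94  0.    1.4   1.61]
go dx -0.0044 dy -0.0432 norm 0.043 yaw 0.002
door px 153
[[-0.11599999666213989, 0.09700000286102295], [-0.11400000005960464, 0.08299999684095383], [-0.020999999716877937, 0.09600000083446503], [-0.023000000044703484, 0.10999999940395355]]
```

Request:
carry_out --moves '[{"jaw": 0, "dx": -0.003, "dy": -0.015, "dz": 0, "yaw": 0}, {"jaw": 0, "dx": -0.001, "dy": -0.015, "dz": 0, "yaw": 0}, {"jaw": 0, "dx": 0, "dy": -0.013, "dz": 0, "yaw": 0}, {"jaw": 0, "dx": 0, "dy": -0.005, "dz": 0, "yaw": 0}, {"jaw": 0, "dx": 0, "dy": 0, "dz": 0, "yaw": 0}, {"jaw": 0, "dx": 0, "dy": 0.04, "dz": -0.03, "yaw": 0}, {"jaw": 0, "dx": 0.03, "dy": 0.05, "dz": -0.02, "yaw": 0}, {"jaw": 0, "dx": 0, "dy": 0.04, "dz": 0, "yaw": 0}]'

```text
t: 7.68
tool_pos: [0.4862, 0.0128, 0.1766]
orientation: [3.14, 0.087, 0.007]
force: [0.4, 0.1, -0.9]
opening: 0.0005
gripper_force: 0.0
```

```bash
python3 -c "
from h import *
gocab(.046,0)
crops('d2');door()"
```

```text
t7.67 pos [0.4862 0.0128 0.1766] head 3.17 cab [-0.1616 -0.0338] F [ 0.4  0.1 -0.9] op 0.0005 gf 0.0 q [-0.08 -0.18  1.82 -0.    1.49  1.44]
go dx 0.2076 dy -0.0339 norm 0.210 yaw -0.001
door px 251
[[-0.19599999487400055, 0.11800000071525574], [-0.023000000044703484, 0.0989999994635582], [-0.020999999716877937, 0.10999999940395355], [-0.19499999284744263, 0.12999999523162842]]
```

View pics/d2.png

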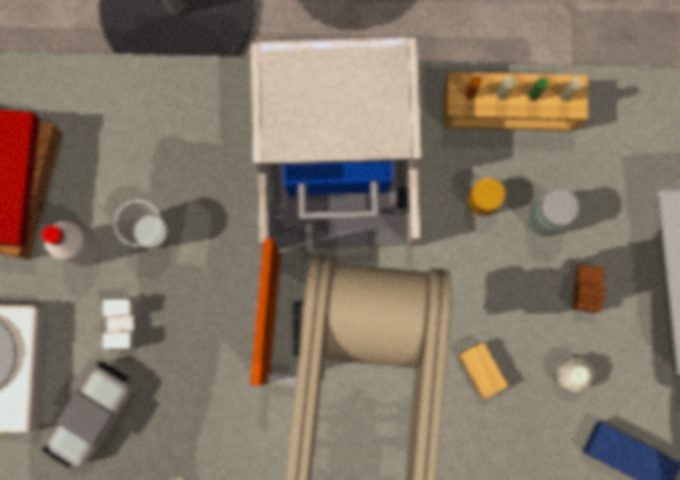

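Request:
carry_out --moves '[{"jaw": 0, "dx": 0.052, "dy": -0.0085, "dz": 0, "yaw": 0}, {"jaw": 0, "dx": 0.052, "dy": -0.0085, "dz": 0, "yaw": 0}, {"jaw": 0, "dx": 0.052, "dy": -0.0085, "dz": 0, "yaw": 0}, {"jaw": 0, "dx": 0.0515, "dy": -0.0085, "dz": 0, "yaw": 0}, {"jaw": 0, "dx": 0, "dy": 0, "dz": 0, "yaw": 0}, {"jaw": 0, "dx": 0, "dy": 0, "dz": 0.03, "yaw": 0}, {"jaw": 0, "dx": 0, "dy": 0, "dz": 0.025, "yaw": 0}, {"jaw": 0, "dx": 0, "dy": 0, "dz": 0, "yaw": 0}]'

```text
t: 8.82
tool_pos: [0.6861, 0.0612, 0.1167]
orientation: [-3.14, -0.089, 0.008]
force: [-0.6, -0.3, -0.2]
opening: 0.0003
gripper_force: 0.0
```

```bash
python3 -c "
from h import *
gocab(.046,0)"
```

```text
t8.82 pos [0.6861 0.0612 0.1167] head 3.23 cab [0.0407 0.0035] F [-0.6 -0.3 -0.2] op 0.0003 gf 0.0 q [0.01 0.42 1.29 0.   1.44 1.53]
go dx 0.0053 dy 0.0035 norm 0.006 yaw 0.001
```

Request:
carry_out --moves '[{"jaw": 0, "dx": 0.003, "dy": 0.003, "dz": 0.012, "yaw": 0}, {"jaw": 0, "dx": 0, "dy": 0, "dz": 0.012, "yaw": 0}, {"jaw": 0, "dx": -0.01, "dy": 0, "dz": 0, "yaw": 0}, {"jaw": 0, "dx": -0.02, "dy": 0, "dz": 0, "yaw": 0}, {"jaw": 0, "dx": -0.02, "dy": 0, "dz": 0, "yaw": 0}, {"jaw": 0, "dx": -0.02, "dy": 0, "dz": 0, "yaw": 0}, {"jaw": 0, "dx": -0.02, "dy": 0, "dz": 0, "yaw": 0}, {"jaw": 0, "dx": -0.02, "dy": 0, "dz": 0, "yaw": 0}]'

```text
t: 9.82
tool_pos: [0.5814, 0.0515, 0.0958]
orientation: [-3.14, -0.087, -0.001]
force: [-0.3, -0.2, -0.1]
opening: 0.0003
gripper_force: 0.0
```

Request:
carry_out --moves '[{"jaw": 0, "dx": -0.02, "dy": 0, "dz": 0, "yaw": 0}, {"jaw": 0, "dx": -0.02, "dy": 0, "dz": 0, "yaw": 0}, {"jaw": 0, "dx": -0.012, "dy": 0, "dz": 0, "yaw": 0}, {"jaw": 0, "dx": 0, "dy": 0, "dz": 0, "yaw": 0}]'

```text
t: 10.32
tool_pos: [0.53, 0.0486, 0.0956]
orientation: [-3.14, -0.087, -0.001]
force: [0.1, -1.1, -1.0]
opening: -0.0001
gripper_force: 0.0
```

```bash
python3 -c "
from h import *
gocab(-.130,0)"
```

```text
t10.32 pos [0.53   0.0486 0.0956] head 3.19 cab [-0.1159 -0.0004] F [ 0.1 -1.1 -1. ] op -0.0001 gf 0.0 q [-0.    0.02  1.79  0.    1.33  1.51]
go dx -0.0141 dy -0.0004 norm 0.014 yaw -0.000
```

Request:
carry_out --moves '[{"jaw": 0, "dx": -0.008, "dy": 0, "dz": 0, "yaw": 0}, {"jaw": 0, "dx": -0.006, "dy": 0, "dz": 0, "yaw": 0}, {"jaw": 0, "dx": -0.003, "dy": 0, "dz": 0, "yaw": 0}]'

```text
t: 10.7
tool_pos: [0.5132, 0.0476, 0.0952]
orientation: [-3.14, -0.088, 0.0]
force: [0.2, 0.3, 0.5]
opening: 0.0005
gripper_force: 0.0
```

```bash
python3 -c "
from h import *
st();crops('d3')"
```

```text
t10.70 pos [0.5132 0.0476 0.0952] head 3.20 cab [-0.1328 -0.0004] F [0.2 0.3 0.5] op 0.0005 gf 0.0 q [-0.01 -0.03  1.84  0.    1.33  1.51]
```

View pics/d3s.png

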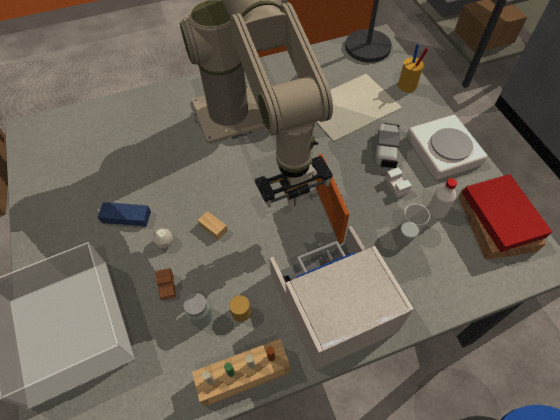

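```bash
python3 -c "
from h import *
m=camera_model('scene')
for bx in(.02,-.03,.05):
  print(bx,[np.round(proj(m,np.r_[O+C.T@np.array([bx,y]),.112])) for y in(-.055,.055)])
a=cv2.imread('pics/scene0.png');b=cv2.imread('pics/d3s.png')
o=np.hstack([cv2.resize(i[210:310,265:365],(400,400),interpolation=cv2.INTER_CUBIC) for i in(a,b)]);cv2.imwrite('pics/z.png',o)
"
```

```text
0.02 [array([297., 257.]), array([335., 242.])]
-0.03 [array([289., 242.]), array([326., 227.])]
0.05 [array([302., 267.]), array([340., 251.])]
```

View pics/z.png

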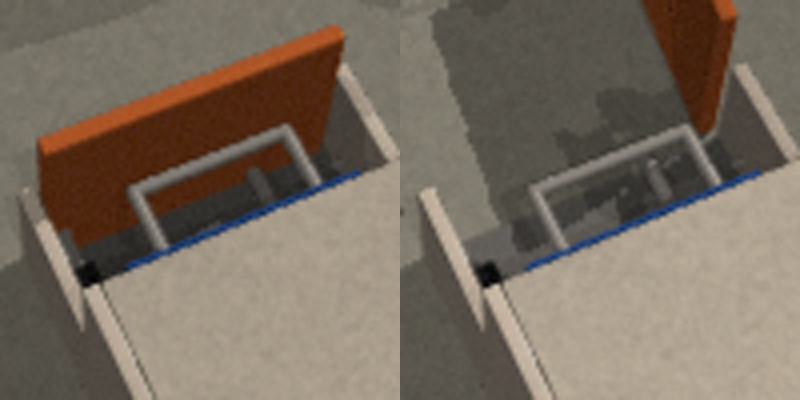

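Request:
carry_out --moves '[{"jaw": 0, "dx": 0, "dy": 0, "dz": -0.055, "yaw": 0}, {"jaw": 0, "dx": 0.06, "dy": 0, "dz": 0, "yaw": 0}, {"jaw": 0, "dx": 0.06, "dy": 0, "dz": 0, "yaw": 0}, {"jaw": 0, "dx": 0.06, "dy": 0, "dz": 0, "yaw": 0}, {"jaw": 0, "dx": 0, "dy": 0, "dz": 0, "yaw": 0}, {"jaw": 0, "dx": 0, "dy": 0, "dz": 0.03, "yaw": 0}, {"jaw": 0, "dx": 0, "dy": 0, "dz": 0.03, "yaw": 0}, {"jaw": 0, "dx": 0, "dy": 0, "dz": 0, "yaw": 0}]'

```text
t: 11.8
tool_pos: [0.6902, 0.0577, 0.0873]
orientation: [-3.14, -0.088, 0.009]
force: [-0.1, -0.6, -0.3]
opening: 0.0003
gripper_force: 0.0
```

```bash
python3 -c "
from h import *
gocab(.046,0)
a,_=snap('wrist','w1');b,_=snap('scene','z2')
cv2.imwrite('pics/z2.png',np.hstack([cv2.resize(b[180:310,245:365],(369,400)),cv2.resize(a,(430,400))])[:,:,::-1])"
```

```text
t11.80 pos [0.6902 0.0577 0.0873] head 3.20 cab [ 0.0445 -0.0003] F [-0.1 -0.6 -0.3] op 0.0003 gf 0.0 q [ 0.01  0.45  1.31 -0.    1.39  1.52]
go dx 0.0015 dy -0.0003 norm 0.001 yaw -0.000
```

View pics/z2.png

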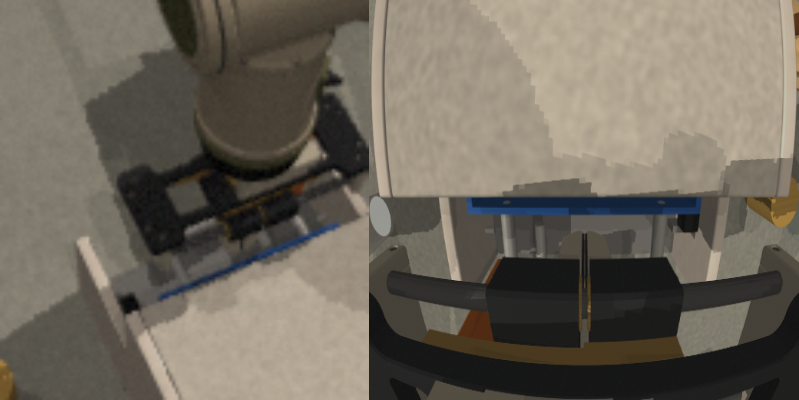

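The fingers appear to be behind the bar. I'll pull in small steps and watch the force.

Request:
carry_out --moves '[{"jaw": 0, "dx": -0.01, "dy": 0, "dz": 0, "yaw": 0}, {"jaw": 0, "dx": -0.008, "dy": 0, "dz": 0, "yaw": 0}]'

```text
t: 12.15
tool_pos: [0.6755, 0.0567, 0.0921]
orientation: [3.14, 0.088, 0.004]
force: [6.5, 0.4, 2.9]
opening: 0.0004
gripper_force: 2.5
```

Request:
carry_out --moves '[{"jaw": 0, "dx": -0.01, "dy": 0, "dz": 0, "yaw": 0}, {"jaw": 0, "dx": -0.01, "dy": 0, "dz": 0, "yaw": 0}]'

```text
t: 12.4
tool_pos: [0.6557, 0.0556, 0.0918]
orientation: [-3.14, -0.088, -0.005]
force: [3.6, -0.1, 5.5]
opening: 0.0003
gripper_force: 3.2
```

```bash
python3 -c "
from h import *
st()
a,_=snap('wrist','w2');b,_=snap('scene','z3')
cv2.imwrite('pics/z3.png',np.hstack([cv2.resize(b[180:310,245:365],(369,400)),cv2.resize(a,(430,400))])[:,:,::-1])"
```

```text
t12.40 pos [0.6557 0.0556 0.0918] head 3.20 cab [ 0.01   -0.0004] F [ 3.6 -0.1  5.5] op 0.0003 gf 3.2 q [0.01 0.35 1.43 0.   1.37 1.52]
```

View pics/z3.png

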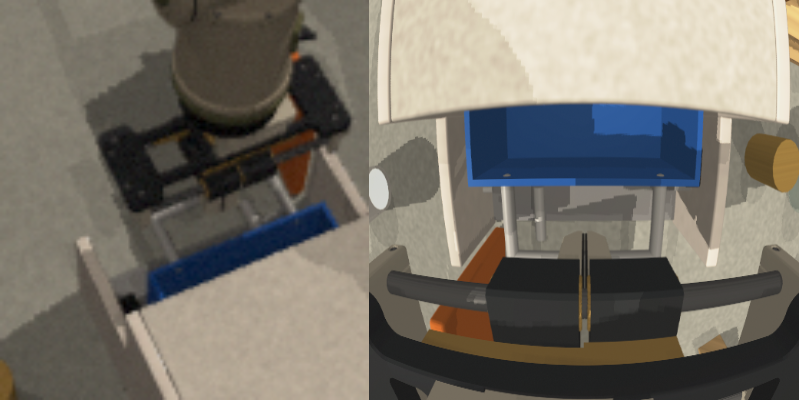

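Now the bin is being pulled. I'll go slightly deeper and continue gently.

Request:
carry_out --moves '[{"jaw": 0, "dx": 0.002, "dy": 0, "dz": 0.008, "yaw": 0}, {"jaw": 0, "dx": -0.01, "dy": 0, "dz": 0, "yaw": 0}, {"jaw": 0, "dx": -0.012, "dy": 0, "dz": 0, "yaw": 0}, {"jaw": 0, "dx": -0.012, "dy": 0, "dz": 0, "yaw": 0}, {"jaw": 0, "dx": -0.012, "dy": 0, "dz": 0, "yaw": 0}, {"jaw": 0, "dx": -0.012, "dy": 0, "dz": 0, "yaw": 0}, {"jaw": 0, "dx": -0.012, "dy": 0, "dz": 0, "yaw": 0}, {"jaw": 0, "dx": -0.012, "dy": 0, "dz": 0, "yaw": 0}]'

```text
t: 13.5
tool_pos: [0.5746, 0.0511, 0.0823]
orientation: [-3.14, -0.088, -0.0]
force: [2.7, -0.0, -1.9]
opening: 0.0005
gripper_force: 1.6
```

Request:
carry_out --moves '[{"jaw": 0, "dx": -0.012, "dy": 0, "dz": 0.002, "yaw": 0}, {"jaw": 0, "dx": -0.012, "dy": 0, "dz": 0.002, "yaw": 0}, {"jaw": 0, "dx": -0.012, "dy": 0, "dz": 0, "yaw": 0}, {"jaw": 0, "dx": -0.01, "dy": 0, "dz": 0, "yaw": 0}]'

```text
t: 14.0
tool_pos: [0.5288, 0.0485, 0.0784]
orientation: [3.14, 0.088, 0.0]
force: [3.3, -0.2, 2.1]
opening: 0.0007
gripper_force: 1.6
```

```bash
python3 -c "
from h import *
gocab(-.13,0)"
```

```text
t14.00 pos [0.5288 0.0485 0.0784] head 3.20 cab [-0.1172 -0.0005] F [ 3.3 -0.2  2.1] op 0.0007 gf 1.6 q [-0.01  0.03  1.81 -0.    1.3   1.51]
go dx -0.0128 dy -0.0005 norm 0.013 yaw -0.000
```

Request:
carry_out --moves '[{"jaw": 0, "dx": -0.008, "dy": 0, "dz": 0, "yaw": 0}, {"jaw": 0, "dx": -0.006, "dy": 0, "dz": 0, "yaw": 0}, {"jaw": 0, "dx": 0, "dy": 0, "dz": 0, "yaw": 0}]'

```text
t: 14.38
tool_pos: [0.5143, 0.0478, 0.0777]
orientation: [-3.14, -0.088, 0.003]
force: [-0.5, -0.2, -0.2]
opening: 0.0003
gripper_force: 0.0
```

Request:
carry_out --moves '[{"jaw": 0, "dx": -0.004, "dy": 0, "dz": 0, "yaw": 0}, {"jaw": 0, "dx": 0, "dy": 0, "dz": 0, "yaw": 0}]'

```text
t: 14.62
tool_pos: [0.514, 0.0477, 0.078]
orientation: [-3.14, -0.087, -0.009]
force: [16.1, 0.9, -12.4]
opening: 0.0011
gripper_force: 8.3
```

Request:
carry_out --moves '[{"jaw": 0, "dx": 0.007, "dy": 0, "dz": 0, "yaw": 0}, {"jaw": 0, "dx": 0.004, "dy": 0, "dz": 0, "yaw": 0}, {"jaw": 0.093, "dx": 0, "dy": 0, "dz": -0.06, "yaw": 0}, {"jaw": 0.093, "dx": -0.02, "dy": 0, "dz": -0.045, "yaw": 0}, {"jaw": 0.093, "dx": -0.04, "dy": 0, "dz": 0, "yaw": 0}]'

```text
t: 15.25
tool_pos: [0.465, 0.0447, 0.1879]
orientation: [3.14, 0.088, 0.011]
force: [0.0, 0.2, -0.1]
opening: 0.0259
gripper_force: 0.0
```

```bash
cat >> h.py <<'E'
SPEC={'wood_a':(.034,(10,80,110),(30,255,255)),'wood_b':(.03,(2,110,60),(14,255,255)),'paper':(.03,(0,0,165),(180,60,255)),'foam':(.04,(0,0,185),(180,50,255))}
def find(n,x,y,r=.09,im=None,m=None):
    z,lo,hi=SPEC[n]; m=m or camera_model('top')
    if im is None: im=read_camera('top')
    u,v=proj(m,(x,y,z));w=int(r*330);x0,y0=max(0,int(u)-w),max(0,int(v)-w)
    k=cv2.inRange(cv2.cvtColor(im,cv2.COLOR_RGB2HSV)[y0:y0+2*w,x0:x0+2*w],lo,hi)
    if n=='foam': k=cv2.morphologyEx(k,cv2.MORPH_CLOSE,np.ones((3,3)))
    cs,_=cv2.findContours(k,cv2.RETR_EXTERNAL,cv2.CHAIN_APPROX_NONE)
    for c in sorted(cs,key=cv2.contourArea)[-2:]:
        if cv2.contourArea(c)<40: continue
        c=c.reshape(-1,2)+[x0,y0]
        P=np.array([onz(m,a,b,z)[:2] for a,b in c],np.float32);R=cv2.minAreaRect(P);B=cv2.boxPoints(R)
        e=max((B[1]-B[0],B[2]-B[1]),key=np.linalg.norm)
        print(n,np.round(R[0],3),np.round(R[1],3),'long axis %.0f deg'%(np.degrees(np.arctan2(e[1],e[0]))%180),'px',np.round(c.mean(0)))
E
python3 - <<'E'
from h import *
st();m=camera_model('top');im,_=snap('top','t4')
for n,p in(('wood_a',(.438,-.179)),('wood_b',(.571,-.35)),('paper',(.43,-.32)),('foam',(.493,.409))): find(n,*p,im=im,m=m)
b=read_camera('scene')
cv2.imwrite('pics/z4.png',np.hstack([cv2.resize(im[60:300,100:440],(510,360)),cv2.resize(b[180:310,245:365],(290,360))])[:,:,::-1])
E
```

```text
t15.25 pos [0.465  0.0447 0.1879] head 3.20 cab [-0.181  -0.0007] F [ 0.   0.2 -0.1] op 0.0259 gf 0.0 q [-0.01 -0.24  1.86 -0.    1.52  1.5 ]
wood_a [ 0.436 -0.176] [0.085 0.051] long axis 31 deg px [341. 245.]
wood_b [ 0.571 -0.345] [0.071 0.048] long axis 0 deg px [394. 204.]
paper [ 0.429 -0.32 ] [0.041 0.047] long axis 90 deg px [387. 248.]
foam [0.495 0.404] [0.074 0.044] long axis 3 deg px [158. 222.]
```

View pics/z4.png

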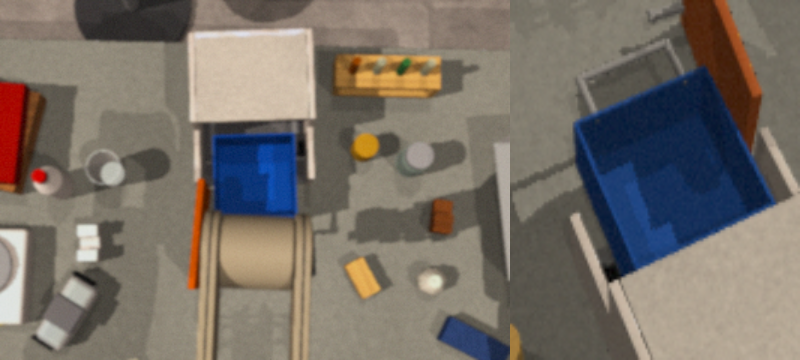

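The bin is fully out with the door clear of it, and all four pieces are where they were. Next is wood_a.

Request:
carry_out --moves '[{"jaw": 0.093, "dx": -0.01, "dy": 0.0555, "dz": 0, "yaw": 0}, {"jaw": 0.093, "dx": -0.01, "dy": 0.0555, "dz": 0, "yaw": 0}, {"jaw": 0.093, "dx": -0.01, "dy": 0.0555, "dz": 0, "yaw": 0}, {"jaw": 0.093, "dx": -0.01, "dy": 0.0555, "dz": 0, "yaw": 0}, {"jaw": 0.093, "dx": 0, "dy": 0, "dz": 0.03, "yaw": -0.156}, {"jaw": 0.093, "dx": 0, "dy": 0, "dz": 0.03, "yaw": -0.156}, {"jaw": 0.093, "dx": 0, "dy": 0, "dz": 0.02, "yaw": -0.156}, {"jaw": 0.093, "dx": 0, "dy": 0, "dz": 0, "yaw": 0}]'

```text
t: 16.35
tool_pos: [0.4335, -0.1783, 0.1009]
orientation: [-3.032, -0.811, 0.006]
force: [-0.6, -0.0, -0.2]
opening: 0.0932
gripper_force: 0.0
```

```bash
python3 - <<'E'
from h import *
goto(.438,-.179,30)
K=camera_model('wrist');o,d=ray(K,K['camera_matrix'][0][2],K['camera_matrix'][1][2],True);print(o,d,K['camera_matrix'])
im,_=snap('wrist','w5')
k=cv2.inRange(cv2.cvtColor(im,cv2.COLOR_RGB2HSV),(8,70,110),(30,255,255))
cs,_=cv2.findContours(k,cv2.RETR_EXTERNAL,cv2.CHAIN_APPROX_NONE)
for c in sorted(cs,key=cv2.contourArea)[-3:]:
    c=c.reshape(-1,2);P=np.array([onz(K,a,b,.034,True)[:2] for a,b in c],np.float32);R=cv2.minAreaRect(P);print(c.mean(0),np.round(R[0],3),np.round(R[1],3),R[2],np.round(cv2.boxPoints(R).ravel(),3))
E
```

```text
t16.35 pos [ 0.4335 -0.1783  0.1009] head 29.94 cab [-0.2249 -0.2216] F [-0.6 -0.  -0.2] op 0.0932 gf 0.0 q [-0.5  -0.16  1.95  0.    1.36  0.55]
go dx 0.0036 dy 0.0028 norm 0.005 yaw -0.001
[ 0.49812175 -0.14309161  0.29066223] [-0.23502801 -0.13105384 -0.96311304] [[325.1922621    0.         280.33608988]
 [  0.         325.1922621  208.81226057]
 [  0.           0.           1.        ]]
[464.32967033 312.07692308] [ 0.434 -0.404] [0.052 0.012] 41.25326919555664 [ 0.41  -0.417  0.418 -0.426  0.458 -0.392  0.45  -0.382]
[502.61170213 174.60638298] [ 0.569 -0.346] [0.053 0.065] 83.36293029785156 [ 0.534 -0.368  0.598 -0.376  0.604 -0.323  0.54  -0.316]
[281.54316547 206.32733813] [ 0.436 -0.179] [0.079 0.041] 30.030794143676758 [ 0.391 -0.181  0.412 -0.217  0.481 -0.177  0.46  -0.141]
```

View pics/w5.png

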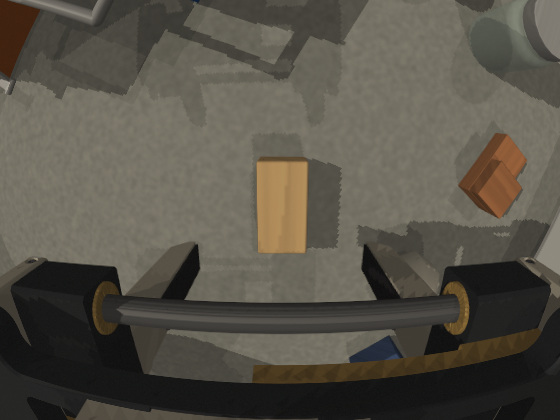

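The wrist view shows wood_a centred at (281,206), measuring 79x41 mm at 30°. I'll descend and grip.

Request:
carry_out --moves '[{"jaw": 0.093, "dx": 0.002, "dy": 0.002, "dz": 0.04, "yaw": 0}, {"jaw": 0.093, "dx": 0, "dy": 0, "dz": 0.035, "yaw": 0}, {"jaw": 0.093, "dx": 0, "dy": 0, "dz": 0.018, "yaw": 0}, {"jaw": 0.093, "dx": 0, "dy": 0, "dz": 0, "yaw": 0}, {"jaw": 0.03, "dx": 0, "dy": 0, "dz": 0, "yaw": 0}, {"jaw": 0.03, "dx": 0, "dy": 0, "dz": 0, "yaw": 0}, {"jaw": 0.03, "dx": 0, "dy": 0, "dz": 0, "yaw": 0}, {"jaw": 0.03, "dx": 0, "dy": 0, "dz": 0, "yaw": 0}]' --grip_force 30

```text
t: 17.4
tool_pos: [0.438, -0.1799, 0.0107]
orientation: [3.034, 0.813, 0.001]
force: [-0.3, 0.7, 0.8]
opening: 0.0576
gripper_force: 0.0
```

Request:
carry_out --moves '[{"jaw": 0.03, "dx": 0, "dy": 0, "dz": 0, "yaw": 0}, {"jaw": 0.03, "dx": 0, "dy": 0, "dz": 0, "yaw": 0}, {"jaw": 0.03, "dx": 0, "dy": 0, "dz": 0, "yaw": 0}, {"jaw": 0.03, "dx": 0, "dy": 0, "dz": -0.03, "yaw": 0}, {"jaw": 0.03, "dx": 0, "dy": 0, "dz": -0.05, "yaw": 0}, {"jaw": 0.03, "dx": 0, "dy": 0, "dz": -0.05, "yaw": 0}, {"jaw": 0.03, "dx": 0, "dy": 0, "dz": -0.04, "yaw": 0}, {"jaw": 0.03, "dx": 0, "dy": 0, "dz": 0, "yaw": 0}]'

```text
t: 18.4
tool_pos: [0.44, -0.181, 0.1845]
orientation: [3.03, 0.812, 0.008]
force: [0.1, -0.4, -1.1]
opening: 0.03
gripper_force: 0.0
```

Request:
carry_out --moves '[{"jaw": 0.03, "dx": 0.048, "dy": -0.0177, "dz": 0, "yaw": 0}, {"jaw": 0.03, "dx": 0.048, "dy": -0.0177, "dz": 0, "yaw": 0}, {"jaw": 0.03, "dx": 0.048, "dy": -0.0177, "dz": 0, "yaw": 0}, {"jaw": 0.03, "dx": 0.048, "dy": -0.0177, "dz": 0, "yaw": 0}, {"jaw": 0.03, "dx": 0.048, "dy": -0.0177, "dz": 0, "yaw": 0}, {"jaw": 0.03, "dx": 0, "dy": 0, "dz": 0, "yaw": -0.184}, {"jaw": 0.03, "dx": 0, "dy": 0, "dz": 0, "yaw": -0.184}, {"jaw": 0.03, "dx": 0, "dy": 0, "dz": 0, "yaw": -0.184}]'

```text
t: 19.4
tool_pos: [0.6005, 0.0172, 0.1783]
orientation: [-2.691, -1.618, 0.004]
force: [-0.1, -0.7, 0.3]
opening: 0.0297
gripper_force: 0.0
```

Request:
carry_out --moves '[{"jaw": 0.03, "dx": 0, "dy": 0, "dz": 0, "yaw": -0.184}, {"jaw": 0.03, "dx": 0, "dy": 0, "dz": 0, "yaw": -0.184}, {"jaw": 0.03, "dx": 0, "dy": 0, "dz": 0, "yaw": -0.184}, {"jaw": 0.03, "dx": 0, "dy": 0, "dz": 0, "yaw": 0}]'

```text
t: 19.9
tool_pos: [0.6006, 0.0169, 0.1787]
orientation: [-2.157, -2.281, 0.002]
force: [-0.6, 0.3, -1.2]
opening: 0.0303
gripper_force: 0.0
```

```bash
cat >> h.py <<'E'
def drop(x,y): p=O+C.T@np.array([x,y]); goto(*p,93.2)
E
python3 - <<'E'
from h import *
drop(-.046,-.036)
E
```

```text
t19.90 pos [0.6006 0.0169 0.1787] head 93.20 cab [-0.0472 -0.036 ] F [-0.6  0.3 -1.2] op 0.0303 gf 0.0 q [-0.06  0.14  1.5  -0.    1.5  -0.11]
go dx 0.0000 dy 0.0012 norm 0.001 yaw -0.000
```

The opening went to 0.030, so the block isn't held. I'll take another look.

```bash
python3 - <<'E'
from h import *
m=camera_model('top');im,_=snap('top','t6')
for n,p in(('wood_a',(.438,-.179)),('wood_b',(.571,-.35)),('paper',(.43,-.32)),('foam',(.493,.409))): find(n,*p,im=im,m=m)
b=read_camera('scene')
cv2.imwrite('pics/z6.png',np.hstack([cv2.resize(im[60:300,100:440],(400,283)),cv2.resize(b[80:330,100:450],(400,283))])[:,:,::-1])
E
```

```text
wood_a [ 0.436 -0.176] [0.085 0.051] long axis 29 deg px [341. 245.]
wood_b [ 0.572 -0.344] [0.051 0.074] long axis 180 deg px [394. 204.]
paper [ 0.428 -0.32 ] [0.041 0.048] long axis 91 deg px [386. 248.]
foam [0.495 0.404] [0.074 0.044] long axis 3 deg px [158. 222.]
```

View pics/z6.png

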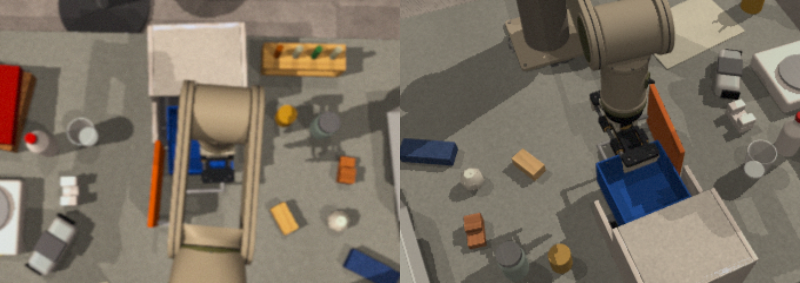

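```bash
python3 - <<'E'
from h import *
# finger tips in w5: camera then at o, view reconstructed from present camera rigid to tool
s,h=st(); K=camera_model('wrist'); V=np.array(K['view'])
T=np.eye(4);T[:3,:3]=Rn.from_rotvec(s['orientation']).as_matrix();T[:3,3]=s['tool_pos']
X=V@T; print('tool->cam',np.round(X,4))
inv=np.linalg.inv(X)
def r(u,v):
    d=ray(dict(camera_matrix=K['camera_matrix'],view=X),u,v,True)
    return d
o,a=r(197,244);_,b=r(364,244);print('cam in tool',o)
g=a-b; t=.093/np.linalg.norm(g[:2]);print(o+a*t,o+b*t)
print('tcp px',proj(dict(camera_matrix=K['camera_matrix'],view=X),(0,0,0),True))
E
```

```text
t20.00 pos [0.6008 0.0169 0.1792] head 93.01 cab [-0.047 -0.036] F [ 0.6 -0.7  0. ] op 0.0303 gf 0.0 q [-0.06  0.14  1.5   0.    1.5  -0.11]
tool->cam [[ 1.500e-03  1.000e+00 -7.000e-04  3.000e-04]
 [ 9.637e-01 -1.200e-03  2.670e-01 -1.950e-02]
 [ 2.670e-01 -1.100e-03 -9.637e-01 -2.025e-01]
 [ 0.000e+00  0.000e+00  0.000e+00  1.000e+00]]
cam in tool [ 0.07286931 -0.0005123  -0.18998988]
[ 0.0068224  -0.04670748 -0.02518278] [ 0.0069733   0.0462924  -0.02529439]
tcp px (np.float64(280.7658550182097), np.float64(240.0323946438775))
```

The visible fingertips, the missed bar and the missed block all agree: the real tips sit about 24 mm above the reported TCP. I'll go back and grasp 24 mm lower.

Request:
carry_out --moves '[{"jaw": 0.093, "dx": 0, "dy": 0, "dz": 0, "yaw": 0.184}, {"jaw": 0.093, "dx": 0, "dy": 0, "dz": 0, "yaw": 0.184}, {"jaw": 0.093, "dx": 0, "dy": 0, "dz": 0, "yaw": 0.184}, {"jaw": 0.093, "dx": 0, "dy": 0, "dz": 0, "yaw": 0.184}, {"jaw": 0.093, "dx": 0, "dy": 0, "dz": 0, "yaw": 0.184}, {"jaw": 0.093, "dx": 0, "dy": 0, "dz": 0, "yaw": 0.184}]'

```text
t: 20.75
tool_pos: [0.6011, 0.0169, 0.1798]
orientation: [-3.038, -0.798, 0.001]
force: [0.4, 0.1, -0.0]
opening: 0.0855
gripper_force: 0.0
```

Request:
carry_out --moves '[{"jaw": 0.093, "dx": -0.048, "dy": 0.0177, "dz": 0, "yaw": 0}, {"jaw": 0.093, "dx": -0.048, "dy": 0.0177, "dz": 0, "yaw": 0}, {"jaw": 0.093, "dx": -0.048, "dy": 0.0177, "dz": 0, "yaw": 0}, {"jaw": 0.093, "dx": -0.048, "dy": 0.0177, "dz": 0.03, "yaw": 0}, {"jaw": 0.093, "dx": -0.048, "dy": 0.0177, "dz": 0.05, "yaw": 0}, {"jaw": 0.093, "dx": 0, "dy": 0, "dz": 0.05, "yaw": 0}, {"jaw": 0.093, "dx": 0, "dy": 0, "dz": 0.02, "yaw": 0}, {"jaw": 0.093, "dx": 0, "dy": 0, "dz": 0, "yaw": 0}]'

```text
t: 21.75
tool_pos: [0.4399, -0.174, 0.0345]
orientation: [-3.033, -0.808, 0.005]
force: [-0.6, -1.7, -0.2]
opening: 0.0929
gripper_force: 0.0
```

```bash
cat >> h.py <<'E'
def wfind(n,z,near,lo=None,hi=None,tag=None):
    K=camera_model('wrist');im=read_camera('wrist')
    if tag: cv2.imwrite('pics/%s.png'%tag,im[:,:,::-1])
    k=cv2.inRange(cv2.cvtColor(im,cv2.COLOR_RGB2HSV),lo or SPEC[n][1],hi or SPEC[n][2])
    cs,_=cv2.findContours(k,cv2.RETR_EXTERNAL,cv2.CHAIN_APPROX_NONE)
    for c in sorted(cs,key=cv2.contourArea)[-6:]:
        if cv2.contourArea(c)<150: continue
        c=c.reshape(-1,2);P=np.array([onz(K,a,b,z,True)[:2] for a,b in c],np.float32);R=cv2.minAreaRect(P)
        if np.hypot(R[0][0]-near[0],R[0][1]-near[1])<.1:
            B=cv2.boxPoints(R);e=max((B[1]-B[0],B[2]-B[1]),key=np.linalg.norm)
            print(n,'wrist',np.round(R[0],3),np.round(R[1],3),'long %.0f'%(np.degrees(np.arctan2(e[1],e[0]))%180),'px',np.round(c.mean(0)))
E
python3 - <<'E'
from h import *
goto(.436,-.179,30);wfind('wood_a',.034,(.436,-.179))
E
```

```text
t21.75 pos [ 0.4399 -0.174   0.0345] head 29.83 cab [-0.2183 -0.2177] F [-0.6 -1.7 -0.2] op 0.0929 gf 0.0 q [-0.49 -0.07  1.99 -0.    1.22  0.57]
go dx -0.0059 dy 0.0024 norm 0.006 yaw -0.003
wood_a wrist [ 0.436 -0.179] [0.079 0.041] long 30 px [282. 243.]
```

Request:
carry_out --moves '[{"jaw": 0.093, "dx": -0.006, "dy": 0.0025, "dz": 0.02, "yaw": 0}, {"jaw": 0.093, "dx": 0, "dy": 0, "dz": 0.015, "yaw": 0}, {"jaw": 0.093, "dx": 0, "dy": 0, "dz": 0.01, "yaw": 0}, {"jaw": 0.093, "dx": 0, "dy": 0, "dz": 0, "yaw": 0}]'

```text
t: 22.3
tool_pos: [0.4376, -0.1796, -0.0089]
orientation: [-3.034, -0.813, 0.001]
force: [-0.1, 0.8, -0.1]
opening: 0.0933
gripper_force: 0.0
```

Request:
carry_out --moves '[{"jaw": 0.03, "dx": 0, "dy": 0, "dz": 0, "yaw": 0}, {"jaw": 0.03, "dx": 0, "dy": 0, "dz": 0, "yaw": 0}, {"jaw": 0.03, "dx": 0, "dy": 0, "dz": 0, "yaw": 0}, {"jaw": 0.03, "dx": 0, "dy": 0, "dz": 0, "yaw": 0}, {"jaw": 0.03, "dx": 0, "dy": 0, "dz": 0, "yaw": 0}, {"jaw": 0.03, "dx": 0, "dy": 0, "dz": 0, "yaw": 0}]' --grip_force 35

```text
t: 23.05
tool_pos: [0.4378, -0.18, -0.0084]
orientation: [-3.034, -0.813, 0.0]
force: [-0.4, 0.5, 0.9]
opening: 0.042
gripper_force: 35.0
```

Request:
carry_out --moves '[{"jaw": 0.03, "dx": 0, "dy": 0, "dz": -0.03, "yaw": 0}, {"jaw": 0.03, "dx": 0, "dy": 0, "dz": -0.05, "yaw": 0}, {"jaw": 0.03, "dx": 0, "dy": 0, "dz": -0.055, "yaw": 0}, {"jaw": 0.03, "dx": 0, "dy": 0, "dz": -0.05, "yaw": 0}, {"jaw": 0.03, "dx": 0.048, "dy": -0.0175, "dz": 0, "yaw": 0}, {"jaw": 0.03, "dx": 0.048, "dy": -0.0175, "dz": 0, "yaw": 0}, {"jaw": 0.03, "dx": 0.048, "dy": -0.0175, "dz": 0, "yaw": 0}, {"jaw": 0.03, "dx": 0.048, "dy": -0.0175, "dz": 0, "yaw": 0}]'

```text
t: 24.05
tool_pos: [0.57, -0.022, 0.1764]
orientation: [3.034, 0.813, -0.0]
force: [0.3, -0.4, -1.2]
opening: 0.0415
gripper_force: 35.0
```

Request:
carry_out --moves '[{"jaw": 0.03, "dx": 0.048, "dy": -0.0175, "dz": 0, "yaw": 0}, {"jaw": 0.03, "dx": 0, "dy": 0, "dz": 0, "yaw": -0.184}, {"jaw": 0.03, "dx": 0, "dy": 0, "dz": 0, "yaw": -0.184}, {"jaw": 0.03, "dx": 0, "dy": 0, "dz": 0, "yaw": -0.184}, {"jaw": 0.03, "dx": 0, "dy": 0, "dz": 0, "yaw": -0.184}, {"jaw": 0.03, "dx": 0, "dy": 0, "dz": 0, "yaw": -0.184}, {"jaw": 0.03, "dx": 0, "dy": 0, "dz": 0, "yaw": -0.184}, {"jaw": 0.03, "dx": 0, "dy": 0, "dz": 0, "yaw": 0}]'

```text
t: 25.05
tool_pos: [0.6017, 0.0158, 0.1762]
orientation: [-2.158, -2.282, 0.001]
force: [0.2, 0.0, -0.8]
opening: 0.0418
gripper_force: 35.0
```

```bash
python3 - <<'E'
from h import *
drop(-.046,-.036)
E
```

```text
t25.05 pos [0.6017 0.0158 0.1762] head 93.20 cab [-0.0461 -0.0371] F [ 0.2  0.  -0.8] op 0.0418 gf 35.0 q [-0.06  0.14  1.51  0.    1.49 -0.11]
go dx 0.0011 dy 0.0001 norm 0.001 yaw 0.000
```

Request:
carry_out --moves '[{"jaw": 0.03, "dx": 0, "dy": -0.002, "dz": 0.05, "yaw": 0}, {"jaw": 0.03, "dx": 0, "dy": 0, "dz": 0.045, "yaw": 0}, {"jaw": 0.03, "dx": 0, "dy": 0, "dz": 0.02, "yaw": 0}, {"jaw": 0.03, "dx": 0, "dy": 0, "dz": 0, "yaw": 0}, {"jaw": 0.05, "dx": 0, "dy": 0, "dz": 0, "yaw": 0}, {"jaw": 0.05, "dx": 0, "dy": 0, "dz": 0, "yaw": 0}, {"jaw": 0.05, "dx": 0, "dy": 0, "dz": -0.06, "yaw": 0}, {"jaw": 0.05, "dx": 0, "dy": 0, "dz": -0.055, "yaw": 0}]'

```text
t: 26.05
tool_pos: [0.6, 0.0153, 0.179]
orientation: [2.158, 2.282, 0.0]
force: [0.8, -0.2, 0.1]
opening: 0.05
gripper_force: 0.0
```

```bash
python3 - <<'E'
from h import *
goto(.571,-.348,-4)
m=camera_model('top');im,_=snap('top','t7')
for n,p in(('wood_b',(.571,-.35)),('paper',(.43,-.32)),('foam',(.493,.409))): find(n,*p,im=im,m=m)
wfind('wood_a',.07,(.61,.02),tag='w7')
E
```

```text
t26.05 pos [0.6    0.0153 0.179 ] head 93.22 cab [-0.0478 -0.0375] F [ 0.8 -0.2  0.1] op 0.0500 gf 0.0 q [-0.06  0.14  1.51 -0.    1.49 -0.12]
go dx -0.3611 dy -0.0494 norm 0.365 yaw 1.697
wood_b [ 0.571 -0.345] [0.05  0.074] long axis 174 deg px [394. 204.]
paper [ 0.43  -0.319] [0.049 0.042] long axis 73 deg px [386. 248.]
foam [0.495 0.404] [0.074 0.044] long axis 3 deg px [158. 222.]
wood_a wrist [0.599 0.009] [0.047 0.087] long 93 px [274. 201.]
```

```bash
python3 - <<'E'
from h import *
mt,ms=camera_model('top'),camera_model('scene')
for a,b in(((440,246),(95,248)),((431,155),(129,348))):
    o1,d1=ray(mt,*a);o2,d2=ray(ms,*b);A=np.stack([d1,-d2],1);t=np.linalg.lstsq(A,o2-o1,rcond=None)[0]
    print(np.round(o1+t[0]*d1,3),np.round(o2+t[1]*d2,3))
a=cv2.imread('pics/t7.png');b=cv2.imread('pics/scene0.png');w=cv2.imread('pics/w7.png')
cv2.imwrite('pics/z7.png',np.hstack([cv2.resize(a[140:260,370:480],(267,290)),cv2.resize(b[230:400,0:145],(250,290)),cv2.resize(w,(280,290))]))
E
```

```text
[ 0.441 -0.471  0.075] [ 0.437 -0.492  0.083]
[ 0.727 -0.454  0.053] [ 0.726 -0.459  0.054]
```

View pics/z7.png

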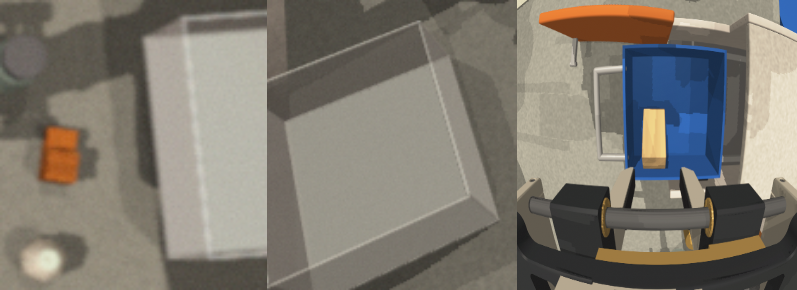

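wood_a is in the bin. The tray edge at y≈-0.48 leaves room. Going to wood_b.

Request:
carry_out --moves '[{"jaw": 0.06, "dx": -0.0516, "dy": -0.007, "dz": 0, "yaw": 0}, {"jaw": 0.093, "dx": -0.0516, "dy": -0.007, "dz": 0, "yaw": 0}, {"jaw": 0.093, "dx": -0.0516, "dy": -0.007, "dz": 0, "yaw": 0}, {"jaw": 0.093, "dx": -0.0516, "dy": -0.007, "dz": 0, "yaw": 0}, {"jaw": 0.093, "dx": -0.0516, "dy": -0.007, "dz": 0, "yaw": 0}, {"jaw": 0.093, "dx": -0.0516, "dy": -0.007, "dz": 0, "yaw": 0}, {"jaw": 0.093, "dx": -0.0516, "dy": -0.007, "dz": 0, "yaw": 0}, {"jaw": 0.093, "dx": 0, "dy": 0, "dz": 0, "yaw": 0.173}]'

```text
t: 27.15
tool_pos: [0.5704, -0.3523, 0.1769]
orientation: [2.353, 2.079, -0.001]
force: [0.3, 0.7, -0.6]
opening: 0.0931
gripper_force: 0.0
```

Request:
carry_out --moves '[{"jaw": 0.093, "dx": 0, "dy": 0, "dz": 0, "yaw": 0.173}, {"jaw": 0.093, "dx": 0, "dy": 0, "dz": 0, "yaw": 0.173}, {"jaw": 0.093, "dx": 0, "dy": 0, "dz": 0, "yaw": 0.173}, {"jaw": 0.093, "dx": 0, "dy": 0, "dz": 0, "yaw": 0.173}, {"jaw": 0.093, "dx": 0, "dy": 0, "dz": 0.02, "yaw": 0.173}, {"jaw": 0.093, "dx": 0, "dy": 0, "dz": 0.03, "yaw": 0.173}, {"jaw": 0.093, "dx": 0, "dy": 0, "dz": 0.03, "yaw": 0.173}, {"jaw": 0.093, "dx": 0, "dy": 0, "dz": 0.02, "yaw": 0.173}]'

```text
t: 28.15
tool_pos: [0.5712, -0.3478, 0.0754]
orientation: [-3.14, -0.101, 0.001]
force: [0.4, -0.6, -0.3]
opening: 0.093
gripper_force: 0.0
```

```bash
python3 - <<'E'
from h import *
goto(.571,-.348,-6)
for z in(.02,.04):wfind('wood_b',z,(.571,-.35),tag='w8')
E
```

```text
t28.15 pos [ 0.5712 -0.3478  0.0754] head 3.69 cab [-0.0969 -0.3985] F [ 0.4 -0.6 -0.3] op 0.0930 gf 0.0 q [-0.62  0.39  1.4  -0.    1.35  0.88]
go dx -0.0002 dy 0.0002 norm 0.000 yaw 0.169
wood_b wrist [ 0.568 -0.349] [0.043 0.083] long 172 px [280. 218.]
wood_b wrist [ 0.574 -0.349] [0.04  0.076] long 173 px [281. 217.]
```

View pics/w8.png

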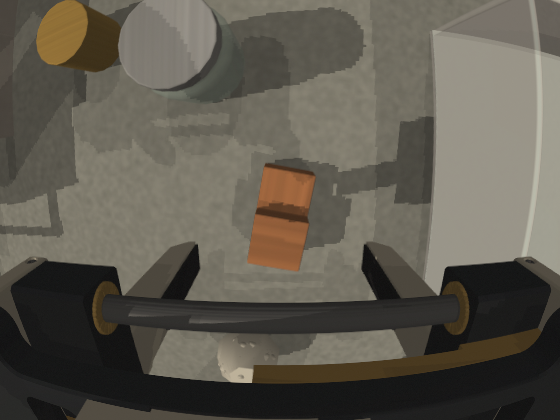

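wood_b is at (281,218), about (0.571,-0.349) at -7.5°, with its tall half towards the robot.

Request:
carry_out --moves '[{"jaw": 0.093, "dx": -0.005, "dy": 0.001, "dz": 0.01, "yaw": 0.1}, {"jaw": 0.093, "dx": 0, "dy": 0, "dz": 0.03, "yaw": 0.095}, {"jaw": 0.093, "dx": 0, "dy": 0, "dz": 0.025, "yaw": 0}, {"jaw": 0.093, "dx": 0, "dy": 0, "dz": 0.012, "yaw": 0}, {"jaw": 0.093, "dx": 0, "dy": 0, "dz": 0.007, "yaw": 0}, {"jaw": 0.093, "dx": 0, "dy": 0, "dz": 0, "yaw": 0}, {"jaw": 0.025, "dx": 0, "dy": 0, "dz": 0, "yaw": 0}, {"jaw": 0.025, "dx": 0, "dy": 0, "dz": 0, "yaw": 0}]'

```text
t: 29.25
tool_pos: [0.5673, -0.3495, -0.0064]
orientation: [3.135, -0.195, 0.002]
force: [0.2, 0.2, 0.6]
opening: 0.0773
gripper_force: 0.0
```

Request:
carry_out --moves '[{"jaw": 0.025, "dx": 0, "dy": 0, "dz": 0, "yaw": 0}, {"jaw": 0.025, "dx": 0, "dy": 0, "dz": 0, "yaw": 0}, {"jaw": 0.025, "dx": 0, "dy": 0, "dz": 0, "yaw": 0}, {"jaw": 0.025, "dx": 0, "dy": 0, "dz": 0, "yaw": 0}, {"jaw": 0.025, "dx": 0, "dy": 0, "dz": 0, "yaw": 0}]'

```text
t: 29.88
tool_pos: [0.5667, -0.349, -0.0075]
orientation: [-3.135, 0.195, 0.0]
force: [-0.7, 0.7, 0.5]
opening: 0.0397
gripper_force: 35.0
```

Request:
carry_out --moves '[{"jaw": 0.025, "dx": 0, "dy": 0, "dz": -0.03, "yaw": 0}, {"jaw": 0.025, "dx": 0, "dy": 0, "dz": -0.055, "yaw": 0}, {"jaw": 0.025, "dx": 0, "dy": 0, "dz": -0.055, "yaw": 0}, {"jaw": 0.025, "dx": 0, "dy": 0, "dz": -0.045, "yaw": -0.175}, {"jaw": 0.025, "dx": 0, "dy": 0, "dz": 0, "yaw": -0.175}, {"jaw": 0.025, "dx": 0, "dy": 0, "dz": 0, "yaw": -0.175}, {"jaw": 0.025, "dx": 0, "dy": 0, "dz": 0, "yaw": -0.175}, {"jaw": 0.025, "dx": 0, "dy": 0, "dz": 0, "yaw": -0.175}]'

```text
t: 30.88
tool_pos: [0.5665, -0.349, 0.1773]
orientation: [-2.919, -1.16, 0.0]
force: [-0.1, 0.5, 0.1]
opening: 0.0396
gripper_force: 35.0
```

Request:
carry_out --moves '[{"jaw": 0.025, "dx": 0, "dy": 0, "dz": 0, "yaw": -0.175}, {"jaw": 0.025, "dx": 0, "dy": 0, "dz": 0, "yaw": -0.175}, {"jaw": 0.025, "dx": 0, "dy": 0, "dz": 0, "yaw": -0.175}, {"jaw": 0.025, "dx": 0, "dy": 0, "dz": 0, "yaw": -0.175}, {"jaw": 0.025, "dx": 0, "dy": 0, "dz": 0, "yaw": -0.175}, {"jaw": 0.025, "dx": 0.0517, "dy": 0.0176, "dz": 0, "yaw": 0}, {"jaw": 0.025, "dx": 0.0517, "dy": 0.0176, "dz": 0, "yaw": 0}, {"jaw": 0.025, "dx": 0.0517, "dy": 0.0176, "dz": 0, "yaw": 0}]'

```text
t: 31.88
tool_pos: [0.611, -0.1899, 0.1774]
orientation: [-2.16, -2.281, 0.0]
force: [0.7, -0.3, -0.1]
opening: 0.0397
gripper_force: 35.0
```

```bash
python3 - <<'E'
from h import *
drop(.018,-.038)
E
```

```text
t31.88 pos [ 0.611  -0.1899  0.1774] head 93.11 cab [-0.0484 -0.2431] F [ 0.7 -0.3 -0.1] op 0.0397 gf 35.0 q [-0.38  0.24  1.39  0.    1.51 -0.44]
go dx 0.2052 dy 0.0661 norm 0.216 yaw -0.002
```

Request:
carry_out --moves '[{"jaw": 0.025, "dx": 0.0513, "dy": 0.0165, "dz": 0, "yaw": 0}, {"jaw": 0.025, "dx": 0.0513, "dy": 0.0165, "dz": 0, "yaw": 0}, {"jaw": 0.025, "dx": 0.0513, "dy": 0.0165, "dz": 0, "yaw": 0}, {"jaw": 0.025, "dx": 0.0513, "dy": 0.0165, "dz": 0, "yaw": 0}, {"jaw": 0.025, "dx": 0, "dy": 0, "dz": 0.02, "yaw": 0}, {"jaw": 0.025, "dx": 0, "dy": 0, "dz": 0.035, "yaw": 0}, {"jaw": 0.025, "dx": 0, "dy": 0, "dz": 0.03, "yaw": 0}, {"jaw": 0.025, "dx": 0, "dy": 0, "dz": 0, "yaw": 0}]'

```text
t: 32.88
tool_pos: [0.6623, 0.0164, 0.0883]
orientation: [-2.157, -2.277, 0.008]
force: [-0.9, 0.3, -0.2]
opening: 0.0402
gripper_force: 35.0
```

Request:
carry_out --moves '[{"jaw": 0.05, "dx": 0, "dy": 0, "dz": 0, "yaw": 0}, {"jaw": 0.05, "dx": 0, "dy": 0, "dz": 0, "yaw": 0}, {"jaw": 0.05, "dx": 0, "dy": 0, "dz": 0, "yaw": 0}, {"jaw": 0.05, "dx": 0, "dy": 0, "dz": -0.05, "yaw": 0}, {"jaw": 0.05, "dx": 0, "dy": 0, "dz": -0.04, "yaw": 0}, {"jaw": 0.05, "dx": 0, "dy": 0, "dz": 0, "yaw": 0}]'

```text
t: 33.62
tool_pos: [0.6686, 0.0171, 0.1888]
orientation: [2.154, 2.276, 0.01]
force: [0.4, -0.9, -0.5]
opening: 0.0499
gripper_force: 0.0
```

```bash
python3 - <<'E'
from h import *
goto(.433,-.325,40)
m=camera_model('top');im,_=snap('top','t9')
for n,p in(('paper',(.43,-.32)),('foam',(.493,.409))): find(n,*p,im=im,m=m)
wfind('wood_a',.07,(.61,.02),tag='w9');wfind('wood_b',.07,(.66,.02))
E
```

```text
t33.62 pos [0.6686 0.0171 0.1888] head 93.16 cab [ 0.0208 -0.0396] F [ 0.4 -0.9 -0.5] op 0.0499 gf 0.0 q [-0.05  0.31  1.29  0.    1.53 -0.11]
go dx -0.3286 dy -0.2541 norm 0.415 yaw 0.928
paper [ 0.429 -0.32 ] [0.041 0.047] long axis 90 deg px [386. 248.]
foam [0.495 0.404] [0.074 0.044] long axis 3 deg px [158. 222.]
wood_a wrist [0.666 0.021] [0.04  0.075] long 93 px [279. 193.]
wood_a wrist [0.592 0.009] [0.09  0.053] long 89 px [207. 200.]
wood_b wrist [0.666 0.021] [0.04  0.075] long 94 px [281. 193.]
```

Both woods are in the bin. Paper ball next, keeping this heading.

Request:
carry_out --moves '[{"jaw": 0.06, "dx": -0.041, "dy": -0.0318, "dz": 0, "yaw": 0}, {"jaw": 0.093, "dx": -0.041, "dy": -0.0318, "dz": 0, "yaw": 0}, {"jaw": 0.093, "dx": -0.041, "dy": -0.0318, "dz": 0, "yaw": 0}, {"jaw": 0.093, "dx": -0.041, "dy": -0.0318, "dz": 0, "yaw": 0}, {"jaw": 0.093, "dx": -0.041, "dy": -0.0318, "dz": 0, "yaw": 0}, {"jaw": 0.093, "dx": -0.041, "dy": -0.0318, "dz": 0, "yaw": 0}, {"jaw": 0.093, "dx": -0.041, "dy": -0.0318, "dz": 0.04, "yaw": 0}, {"jaw": 0.093, "dx": -0.041, "dy": -0.0318, "dz": 0.05, "yaw": 0}]'

```text
t: 34.78
tool_pos: [0.4333, -0.3178, 0.0994]
orientation: [-2.16, -2.281, 0.0]
force: [1.2, -0.3, -1.0]
opening: 0.0929
gripper_force: 0.0
```

```bash
python3 - <<'E'
from h import *
wfind('paper',.03,(.43,-.32),lo=(0,0,140),hi=(180,75,255),tag='w10')
goto(.433,-.325)
E
```

```text
paper wrist [ 0.425 -0.323] [0.042 0.05 ] long 92 px [273. 216.]
t34.83 pos [ 0.4271 -0.3186  0.0919] head 93.03 cab [-0.2391 -0.3613] F [-4.6 -0.9 -4.4] op 0.0929 gf 0.0 q [-0.73  0.03  1.78 -0.    1.34 -0.79]
go dx -0.0067 dy 0.0055 norm 0.009 yaw 0.000
```

View pics/w10.png

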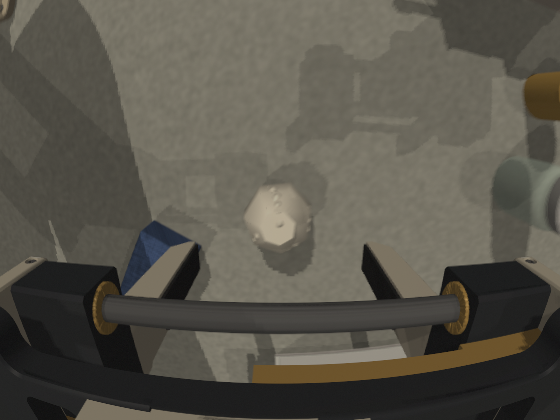

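Request:
carry_out --moves '[{"jaw": 0.093, "dx": 0, "dy": 0, "dz": 0, "yaw": 0.175}, {"jaw": 0.093, "dx": 0, "dy": 0, "dz": 0, "yaw": 0.175}, {"jaw": 0.093, "dx": 0, "dy": 0, "dz": 0, "yaw": 0.175}, {"jaw": 0.093, "dx": 0, "dy": 0, "dz": 0, "yaw": 0}]'

```text
t: 35.33
tool_pos: [0.4339, -0.3158, 0.0994]
orientation: [-2.674, -1.643, 0.001]
force: [-0.6, 0.3, -1.1]
opening: 0.093
gripper_force: 0.0
```

```bash
python3 - <<'E'
from h import *
K=camera_model('wrist');im,_=snap('wrist','w11')
g=cv2.GaussianBlur(im,(5,5),0)
k=cv2.inRange(cv2.cvtColor(g,cv2.COLOR_RGB2HSV),(0,0,125),(25,90,255))
k[300:]=0;k[:,:200]=0;k[:,362:]=0
cs,_=cv2.findContours(k,cv2.RETR_EXTERNAL,cv2.CHAIN_APPROX_NONE)
for c in sorted(cs,key=cv2.contourArea)[-2:]:
    (u,v),r=cv2.minEnclosingCircle(c);x,y,w,h=cv2.boundingRect(c);print('circ',u,v,r,(x,y,w,h));p=onz(K,u,v,.03,True);print(p)
goto(p[0],p[1])
E
```

```text
circ 207.5 26.0 2.6926822662353516 (205, 25, 6, 4)
[ 0.45093099 -0.15248913  0.03      ]
circ 275.4393005371094 217.6011505126953 32.70166015625 (252, 185, 52, 66)
[ 0.42743612 -0.31988174  0.03      ]
t35.38 pos [ 0.434  -0.3159  0.0997] head 63.30 cab [-0.2321 -0.359 ] F [-0.7  0.8  0.1] op 0.0928 gf 0.0 q [-0.72  0.03  1.77 -0.    1.34 -0.26]
go dx -0.0065 dy -0.0041 norm 0.008 yaw 0.000
```

Request:
carry_out --moves '[{"jaw": 0.093, "dx": -0.0065, "dy": -0.003, "dz": 0.03, "yaw": 0}, {"jaw": 0.093, "dx": 0, "dy": 0, "dz": 0.035, "yaw": 0}, {"jaw": 0.093, "dx": 0, "dy": 0, "dz": 0.03, "yaw": 0}, {"jaw": 0.093, "dx": 0, "dy": 0, "dz": 0.013, "yaw": 0}, {"jaw": 0.093, "dx": 0, "dy": 0, "dz": 0, "yaw": 0}, {"jaw": 0.045, "dx": 0, "dy": 0, "dz": 0, "yaw": 0}, {"jaw": 0.045, "dx": 0, "dy": 0, "dz": 0, "yaw": 0}, {"jaw": 0.045, "dx": 0, "dy": 0, "dz": 0, "yaw": 0}]' --grip_force 15

```text
t: 36.38
tool_pos: [0.4297, -0.3216, -0.006]
orientation: [2.676, 1.643, 0.001]
force: [-0.3, 0.5, -0.6]
opening: 0.0679
gripper_force: 0.0
```

Request:
carry_out --moves '[{"jaw": 0.045, "dx": 0, "dy": 0, "dz": 0, "yaw": 0}, {"jaw": 0.045, "dx": 0, "dy": 0, "dz": 0, "yaw": 0}, {"jaw": 0.045, "dx": 0, "dy": 0, "dz": 0, "yaw": 0}, {"jaw": 0.045, "dx": 0, "dy": 0, "dz": 0, "yaw": 0}]'

```text
t: 36.88
tool_pos: [0.4295, -0.3214, -0.0065]
orientation: [2.677, 1.643, 0.0]
force: [0.2, -0.4, 5.6]
opening: 0.0581
gripper_force: 15.2
```

```bash
python3 -c "
from h import *
st()"
```

```text
t36.88 pos [ 0.4295 -0.3214 -0.0065] head 63.07 cab [-0.2369 -0.3642] F [ 0.2 -0.4  5.6] op 0.0581 gf 15.2 q [-0.74  0.15  1.85  0.    1.14 -0.27]
```

The upward force suggests the pads are above the ball's widest part. I'll re-grip 7 mm lower.

Request:
carry_out --moves '[{"jaw": 0.075, "dx": 0, "dy": 0, "dz": 0, "yaw": 0}, {"jaw": 0.075, "dx": 0, "dy": 0, "dz": 0, "yaw": 0}, {"jaw": 0.075, "dx": 0, "dy": 0, "dz": 0.008, "yaw": 0}, {"jaw": 0.075, "dx": 0, "dy": 0, "dz": 0, "yaw": 0}, {"jaw": 0.045, "dx": 0, "dy": 0, "dz": 0, "yaw": 0}, {"jaw": 0.045, "dx": 0, "dy": 0, "dz": 0, "yaw": 0}, {"jaw": 0.045, "dx": 0, "dy": 0, "dz": 0, "yaw": 0}, {"jaw": 0.045, "dx": 0, "dy": 0, "dz": 0, "yaw": 0}]'

```text
t: 37.88
tool_pos: [0.4292, -0.3211, -0.0149]
orientation: [2.677, 1.643, 0.0]
force: [-0.8, -0.2, -0.5]
opening: 0.0587
gripper_force: 15.0
```

Request:
carry_out --moves '[{"jaw": 0.045, "dx": 0, "dy": 0, "dz": 0, "yaw": 0}, {"jaw": 0.045, "dx": 0, "dy": 0, "dz": -0.02, "yaw": 0}, {"jaw": 0.045, "dx": 0, "dy": 0, "dz": -0.03, "yaw": 0}, {"jaw": 0.045, "dx": 0, "dy": 0, "dz": 0, "yaw": 0}]'

```text
t: 38.38
tool_pos: [0.431, -0.3227, 0.0378]
orientation: [2.673, 1.64, 0.002]
force: [0.2, 0.8, -0.3]
opening: 0.0583
gripper_force: 15.0
```

Request:
carry_out --moves '[{"jaw": 0.045, "dx": 0, "dy": 0, "dz": -0.05, "yaw": 0}, {"jaw": 0.045, "dx": 0, "dy": 0, "dz": -0.05, "yaw": 0}, {"jaw": 0.045, "dx": 0.04, "dy": -0.001, "dz": -0.04, "yaw": 0}, {"jaw": 0.045, "dx": 0.053, "dy": -0.001, "dz": 0, "yaw": 0}, {"jaw": 0.045, "dx": 0.053, "dy": -0.001, "dz": 0, "yaw": 0}, {"jaw": 0.045, "dx": 0.053, "dy": -0.001, "dz": 0, "yaw": 0}, {"jaw": 0.045, "dx": 0.053, "dy": -0.001, "dz": 0, "yaw": 0}, {"jaw": 0.045, "dx": 0.053, "dy": -0.001, "dz": 0, "yaw": 0}]'

```text
t: 39.38
tool_pos: [0.5621, -0.0447, 0.1737]
orientation: [-2.677, -1.643, 0.001]
force: [0.0, -0.1, -0.0]
opening: 0.0586
gripper_force: 15.0
```

Request:
carry_out --moves '[{"jaw": 0.045, "dx": 0.053, "dy": -0.001, "dz": 0, "yaw": 0}, {"jaw": 0.045, "dx": 0.053, "dy": -0.001, "dz": 0, "yaw": 0}, {"jaw": 0.045, "dx": 0.045, "dy": -0.001, "dz": 0, "yaw": 0}, {"jaw": 0.045, "dx": 0, "dy": 0, "dz": 0, "yaw": -0.175}, {"jaw": 0.045, "dx": 0, "dy": 0, "dz": 0, "yaw": -0.175}, {"jaw": 0.045, "dx": 0, "dy": 0, "dz": 0, "yaw": -0.175}, {"jaw": 0.045, "dx": 0, "dy": 0, "dz": 0, "yaw": 0}]'

```text
t: 40.25
tool_pos: [0.6272, 0.0896, 0.1736]
orientation: [-2.16, -2.28, 0.002]
force: [1.1, 0.1, 0.0]
opening: 0.0584
gripper_force: 15.0
```

```bash
python3 -c "
from h import *
drop(-.012,.04)"
```

```text
t40.25 pos [0.6272 0.0896 0.1736] head 93.10 cab [-0.0166  0.0351] F [1.1 0.1 0. ] op 0.0584 gf 15.0 q [ 0.06  0.23  1.41 -0.    1.5   0.01]
go dx 0.0049 dy 0.0046 norm 0.007 yaw -0.002
```

Request:
carry_out --moves '[{"jaw": 0.045, "dx": 0.004, "dy": 0, "dz": 0.04, "yaw": 0}, {"jaw": 0.045, "dx": 0, "dy": 0, "dz": 0.04, "yaw": 0}, {"jaw": 0.045, "dx": 0, "dy": 0, "dz": 0.022, "yaw": 0}, {"jaw": 0.045, "dx": 0, "dy": 0, "dz": 0, "yaw": 0}, {"jaw": 0.075, "dx": 0, "dy": 0, "dz": 0, "yaw": 0}, {"jaw": 0.075, "dx": 0, "dy": 0, "dz": 0, "yaw": 0}, {"jaw": 0.075, "dx": 0, "dy": 0, "dz": -0.06, "yaw": 0}, {"jaw": 0.075, "dx": 0, "dy": 0, "dz": -0.055, "yaw": 0}]'

```text
t: 41.25
tool_pos: [0.6275, 0.0936, 0.1905]
orientation: [2.16, 2.28, 0.001]
force: [0.8, -0.1, 0.0]
opening: 0.075
gripper_force: 0.0
```

```bash
python3 - <<'E'
from h import *
goto(.495,.407,3)
m=camera_model('top');im,_=snap('top','t12')
find('foam',.493,.409,im=im,m=m)
snap('wrist','w12')
E
```

```text
t41.25 pos [0.6275 0.0936 0.1905] head 93.11 cab [-0.016  0.039] F [ 0.8 -0.1  0. ] op 0.0750 gf 0.0 q [0.07 0.22 1.39 0.   1.53 0.01]
go dx 0.3202 dy -0.1153 norm 0.340 yaw 1.573
foam [0.495 0.404] [0.074 0.044] long axis 3 deg px [158. 222.]
```

View pics/w12.png

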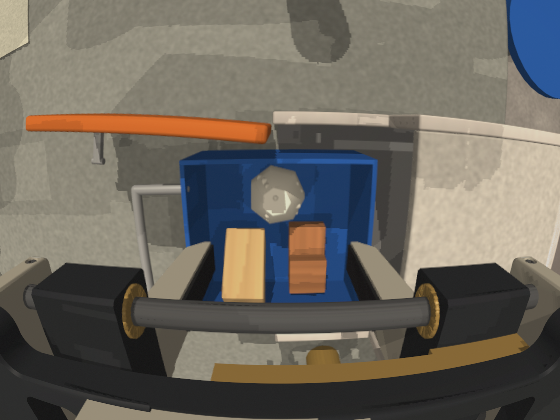

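The paper and both woods are in the bin. Foam last.

Request:
carry_out --moves '[{"jaw": 0.093, "dx": 0.0535, "dy": -0.0192, "dz": 0, "yaw": 0}, {"jaw": 0.093, "dx": 0.0535, "dy": -0.0192, "dz": 0, "yaw": 0}, {"jaw": 0.093, "dx": 0.0535, "dy": -0.0192, "dz": 0, "yaw": 0}, {"jaw": 0.093, "dx": 0.0535, "dy": -0.0192, "dz": 0, "yaw": 0}, {"jaw": 0.093, "dx": 0.0535, "dy": -0.0192, "dz": 0, "yaw": 0}, {"jaw": 0.093, "dx": 0.0535, "dy": -0.0192, "dz": 0, "yaw": 0}, {"jaw": 0.093, "dx": 0, "dy": 0, "dz": 0, "yaw": -0.174}, {"jaw": 0.093, "dx": 0, "dy": 0, "dz": 0, "yaw": -0.174}]'

```text
t: 42.35
tool_pos: [0.4944, 0.409, 0.1888]
orientation: [1.722, 2.627, 0.002]
force: [-0.0, -0.1, 0.2]
opening: 0.093
gripper_force: 0.0
```

Request:
carry_out --moves '[{"jaw": 0.093, "dx": 0, "dy": 0, "dz": 0, "yaw": -0.174}, {"jaw": 0.093, "dx": 0, "dy": 0, "dz": 0, "yaw": -0.174}, {"jaw": 0.093, "dx": 0, "dy": 0, "dz": 0, "yaw": -0.174}, {"jaw": 0.093, "dx": 0, "dy": 0, "dz": 0, "yaw": -0.174}, {"jaw": 0.093, "dx": 0, "dy": 0, "dz": 0.03, "yaw": -0.174}, {"jaw": 0.093, "dx": 0, "dy": 0, "dz": 0.03, "yaw": -0.174}, {"jaw": 0.093, "dx": 0, "dy": 0, "dz": 0.03, "yaw": -0.174}, {"jaw": 0.093, "dx": 0, "dy": 0, "dz": 0, "yaw": 0}]'

```text
t: 43.35
tool_pos: [0.4931, 0.4066, 0.0956]
orientation: [0.076, -3.137, 0.004]
force: [-0.1, 0.8, 0.3]
opening: 0.0927
gripper_force: 0.0
```

```bash
python3 - <<'E'
from h import *
for lo in(150,185,205): wfind('foam',.046,(.495,.404),lo=(0,0,lo),hi=(180,60,255),tag='w13')
goto(.495,.403,-176.7)
E
```

```text
foam wrist [0.519 0.405] [0.024 0.042] long 93 px [279. 249.]
foam wrist [0.478 0.403] [0.045 0.042] long 3 px [279. 198.]
foam wrist [0.49  0.404] [0.019 0.037] long 94 px [278. 212.]
foam wrist [0.519 0.405] [0.023 0.041] long 93 px [278. 247.]
foam wrist [0.468 0.403] [0.021 0.041] long 94 px [277. 184.]
t43.50 pos [0.4958 0.4084 0.1002] head -177.34 cab [-0.13    0.3608] F [0.1 0.4 0.4] op 0.0929 gf 0.0 q [ 0.61  0.3   1.47  0.    1.37 -1.01]
go dx 0.0010 dy -0.0054 norm 0.006 yaw -0.011
```

Request:
carry_out --moves '[{"jaw": 0.093, "dx": 0.003, "dy": -0.004, "dz": 0.03, "yaw": 0}, {"jaw": 0.093, "dx": 0, "dy": 0, "dz": 0.035, "yaw": 0}, {"jaw": 0.093, "dx": 0, "dy": 0, "dz": 0.03, "yaw": 0}, {"jaw": 0.093, "dx": 0, "dy": 0, "dz": 0.012, "yaw": 0}, {"jaw": 0.093, "dx": 0, "dy": 0, "dz": 0, "yaw": 0}]'

```text
t: 44.12
tool_pos: [0.4923, 0.4038, -0.0083]
orientation: [-0.077, 3.14, 0.0]
force: [0.1, 0.1, 0.2]
opening: 0.0929
gripper_force: 0.0
```

```bash
python3 - <<'E'
from h import *
goto(.493,.404,-176.7)
E
```

```text
t44.12 pos [ 0.4923  0.4038 -0.0083] head -177.19 cab [-0.1337  0.3564] F [0.1 0.1 0.2] op 0.0929 gf 0.0 q [ 0.61  0.4   1.55  0.    1.19 -1.01]
go dx -0.0007 dy 0.0001 norm 0.001 yaw -0.009
```

Request:
carry_out --moves '[{"jaw": 0.093, "dx": 0, "dy": 0, "dz": 0.007, "yaw": 0}, {"jaw": 0.093, "dx": 0, "dy": 0, "dz": 0, "yaw": 0}, {"jaw": 0.03, "dx": 0, "dy": 0, "dz": 0, "yaw": 0}, {"jaw": 0.03, "dx": 0, "dy": 0, "dz": 0, "yaw": 0}, {"jaw": 0.03, "dx": 0, "dy": 0, "dz": 0, "yaw": 0}, {"jaw": 0.03, "dx": 0, "dy": 0, "dz": 0, "yaw": 0}, {"jaw": 0.03, "dx": 0, "dy": 0, "dz": 0, "yaw": 0}, {"jaw": 0.03, "dx": 0, "dy": 0, "dz": 0, "yaw": 0}]' --grip_force 20

```text
t: 45.12
tool_pos: [0.492, 0.4036, -0.016]
orientation: [0.079, -3.141, 0.0]
force: [0.7, 0.8, -0.1]
opening: 0.0436
gripper_force: 20.0
```

Request:
carry_out --moves '[{"jaw": 0.03, "dx": 0, "dy": 0, "dz": 0, "yaw": 0}, {"jaw": 0.03, "dx": 0, "dy": 0, "dz": -0.02, "yaw": 0}, {"jaw": 0.03, "dx": 0, "dy": 0, "dz": -0.03, "yaw": 0}, {"jaw": 0.03, "dx": 0, "dy": 0, "dz": 0, "yaw": 0}]'

```text
t: 45.62
tool_pos: [0.4946, 0.4054, 0.0389]
orientation: [-0.079, 3.135, 0.006]
force: [0.1, 0.1, -0.1]
opening: 0.044
gripper_force: 20.0
```

Request:
carry_out --moves '[{"jaw": 0.03, "dx": 0, "dy": 0, "dz": -0.05, "yaw": 0}, {"jaw": 0.03, "dx": 0, "dy": 0, "dz": -0.05, "yaw": 0}, {"jaw": 0.03, "dx": 0, "dy": 0, "dz": -0.05, "yaw": 0.174}, {"jaw": 0.03, "dx": 0, "dy": 0, "dz": 0, "yaw": 0.174}, {"jaw": 0.03, "dx": 0, "dy": 0, "dz": 0, "yaw": 0.174}, {"jaw": 0.03, "dx": 0, "dy": 0, "dz": 0, "yaw": 0.174}, {"jaw": 0.03, "dx": 0, "dy": 0, "dz": 0, "yaw": 0.174}, {"jaw": 0.03, "dx": 0, "dy": 0, "dz": 0, "yaw": 0.174}]'

```text
t: 46.62
tool_pos: [0.4917, 0.4034, 0.1837]
orientation: [-1.505, -2.757, 0.001]
force: [-0.4, 0.6, 0.5]
opening: 0.0439
gripper_force: 20.0
```

Request:
carry_out --moves '[{"jaw": 0.03, "dx": 0, "dy": 0, "dz": 0, "yaw": 0.174}, {"jaw": 0.03, "dx": 0, "dy": 0, "dz": 0, "yaw": 0.174}, {"jaw": 0.03, "dx": 0, "dy": 0, "dz": 0, "yaw": 0.174}, {"jaw": 0.03, "dx": -0.049, "dy": 0.0148, "dz": 0, "yaw": 0}, {"jaw": 0.03, "dx": -0.049, "dy": 0.0148, "dz": 0, "yaw": 0}, {"jaw": 0.03, "dx": -0.049, "dy": 0.0148, "dz": 0, "yaw": 0}, {"jaw": 0.03, "dx": -0.049, "dy": 0.0148, "dz": 0, "yaw": 0}, {"jaw": 0.03, "dx": -0.049, "dy": 0.0148, "dz": 0, "yaw": 0}]'

```text
t: 47.62
tool_pos: [0.5795, 0.1614, 0.1839]
orientation: [-2.159, -2.282, 0.0]
force: [-0.1, -0.2, -0.7]
opening: 0.0438
gripper_force: 20.0
```

```bash
python3 -c "
from h import *
drop(-.013,-.035)"
```

```text
t47.62 pos [0.5795 0.1614 0.1839] head 93.16 cab [-0.0602  0.1094] F [-0.1 -0.2 -0.7] op 0.0438 gf 20.0 q [0.19 0.14 1.5  0.   1.51 0.13]
go dx -0.1444 dy 0.0473 norm 0.152 yaw -0.001
```

Request:
carry_out --moves '[{"jaw": 0.03, "dx": -0.0475, "dy": 0.0155, "dz": 0, "yaw": 0}, {"jaw": 0.03, "dx": -0.0475, "dy": 0.0155, "dz": 0, "yaw": 0}, {"jaw": 0.03, "dx": -0.0475, "dy": 0.0155, "dz": 0, "yaw": 0}, {"jaw": 0.03, "dx": 0, "dy": 0, "dz": 0, "yaw": 0}, {"jaw": 0.03, "dx": 0, "dy": 0, "dz": 0.05, "yaw": 0}, {"jaw": 0.03, "dx": 0, "dy": 0, "dz": 0.045, "yaw": 0}, {"jaw": 0.03, "dx": 0, "dy": 0, "dz": 0.015, "yaw": 0}, {"jaw": 0.03, "dx": 0, "dy": 0, "dz": 0, "yaw": 0}]'

```text
t: 48.62
tool_pos: [0.6341, 0.0258, 0.0749]
orientation: [-2.158, -2.283, -0.004]
force: [1.0, 6.1, 2.9]
opening: 0.0439
gripper_force: 23.1
```

Request:
carry_out --moves '[{"jaw": 0.06, "dx": 0, "dy": 0, "dz": 0, "yaw": 0}, {"jaw": 0.06, "dx": 0, "dy": 0, "dz": 0, "yaw": 0}, {"jaw": 0.06, "dx": 0, "dy": 0, "dz": 0, "yaw": 0}, {"jaw": 0.06, "dx": 0, "dy": 0, "dz": -0.06, "yaw": 0}, {"jaw": 0.06, "dx": 0, "dy": 0, "dz": -0.055, "yaw": 0}, {"jaw": 0.06, "dx": 0, "dy": 0, "dz": 0, "yaw": 0}]'

```text
t: 49.38
tool_pos: [0.6369, 0.0243, 0.1963]
orientation: [2.153, 2.277, 0.011]
force: [0.6, -0.7, 0.1]
opening: 0.0602
gripper_force: 0.0
```

```bash
python3 - <<'E'
from h import *
st()
wfind('foam',.11,(.63,.03),lo=(0,0,185),hi=(180,60,255),tag='w14')
wfind('wood_a',.07,(.61,.02));wfind('wood_b',.07,(.66,.02))
m=camera_model('top');im,_=snap('top','t14');find('foam',.493,.409,im=im,m=m);find('paper',.43,-.32,im=im,m=m)
E
```

```text
t49.38 pos [0.6369 0.0243 0.1963] head 93.21 cab [-0.0106 -0.0306] F [ 0.6 -0.7  0.1] op 0.0602 gf 0.0 q [-0.04  0.22  1.39  0.    1.53 -0.1 ]
foam wrist [ 0.667 -0.053] [0.064 0.011] long 4 px [305. 284.]
foam wrist [0.639 0.041] [0.085 0.054] long 88 px [275. 182.]
wood_a wrist [0.672 0.021] [0.028 0.075] long 93 px [318. 201.]
wood_a wrist [0.592 0.01 ] [0.049 0.088] long 92 px [236. 208.]
wood_b wrist [0.672 0.021] [0.028 0.076] long 94 px [321. 202.]
```

Request:
carry_out --moves '[{"jaw": 0, "dx": 0.003, "dy": -0.06, "dz": 0, "yaw": 0}, {"jaw": 0, "dx": 0.004, "dy": -0.06, "dz": 0, "yaw": 0}, {"jaw": 0, "dx": 0.004, "dy": -0.06, "dz": 0, "yaw": 0}, {"jaw": 0, "dx": 0, "dy": 0, "dz": 0, "yaw": 0.1745}, {"jaw": 0, "dx": 0, "dy": 0, "dz": 0, "yaw": 0.1745}, {"jaw": 0, "dx": 0, "dy": 0, "dz": 0, "yaw": 0.1745}, {"jaw": 0, "dx": 0, "dy": 0, "dz": 0, "yaw": 0.1745}, {"jaw": 0, "dx": 0, "dy": 0, "dz": 0, "yaw": 0.1745}]'

```text
t: 50.58
tool_pos: [0.4519, 0.0246, 0.1869]
orientation: [-2.923, -1.147, 0.005]
force: [0.2, -0.4, -1.2]
opening: 0.0
gripper_force: 0.0
```

Request:
carry_out --moves '[{"jaw": 0, "dx": 0, "dy": 0, "dz": 0, "yaw": 0.1745}, {"jaw": 0, "dx": 0, "dy": 0, "dz": 0, "yaw": 0.1745}, {"jaw": 0, "dx": 0, "dy": 0, "dz": 0, "yaw": 0.1745}, {"jaw": 0, "dx": 0, "dy": 0, "dz": 0, "yaw": 0.1745}, {"jaw": 0, "dx": 0, "dy": 0, "dz": 0, "yaw": 0}]'

```text
t: 51.2
tool_pos: [0.4521, 0.0246, 0.1872]
orientation: [-3.14, -0.089, 0.005]
force: [-1.0, 1.1, 0.6]
opening: 0.0008
gripper_force: 0.0
```

```bash
python3 - <<'E'
from h import *
gocab(-.18,-.02)
def blobs(n,lo,hi,z,a=15):
    fish=n=='wrist';m=camera_model(n);im=read_camera(n);cv2.imwrite('pics/q_%s.png'%n,im[:,:,::-1])
    # bin interior polygon at rim height
    p=np.array([proj(m,np.r_[O+C.T@np.array(q),.122],fish) for q in((-.10,-.085),(-.10,.085),(.075,.085),(.075,-.085))])
    M=np.zeros(im.shape[:2],np.uint8);cv2.fillPoly(M,[p.astype(np.int32)],255)
    k=cv2.inRange(cv2.cvtColor(im,cv2.COLOR_RGB2HSV),lo,hi)&M
    cs,_=cv2.findContours(k,cv2.RETR_EXTERNAL,cv2.CHAIN_APPROX_NONE)
    for c in cs:
        if cv2.contourArea(c)<a: continue
        P=np.array([tocab(onz(m,u,v,z,fish)) for u,v in c.reshape(-1,2)],np.float32);R=cv2.minAreaRect(P)
        print(n,'c',np.round(c.reshape(-1,2).mean(0)),cv2.contourArea(c),'cab',np.round(R[0],3),np.round(R[1],3),round(R[2]),'bbox',cv2.boundingRect(c))
for n in('top','scene','wrist'):
    blobs(n,(0,0,130),(180,70,255),.1)
E
```

```text
t51.20 pos [0.4521 0.0246 0.1872] head 3.24 cab [-0.195  -0.0201] F [-1.   1.1  0.6] op 0.0008 gf 0.0 q [-0.06 -0.27  1.88  0.    1.53  1.46]
go dx 0.0150 dy -0.0000 norm 0.015 yaw 0.001
top c [271. 177.] 501.5 cab [-0.01  -0.004] [0.058 0.113] 5 bbox (253, 167, 37, 21)
scene c [309. 243.] 461.0 cab [-0.014 -0.002] [0.105 0.056] 70 bbox (290, 233, 40, 20)
wrist c [322.  96.] 24.5 cab [-0.099 -0.056] [0.003 0.008] 2 bbox (318, 94, 10, 4)
wrist c [262.  14.] 3626.0 cab [-0.028 -0.005] [0.114 0.036] 89 bbox (198, 0, 132, 36)
```

The top and scene views agree that the load in the bin sits around z≈0.10, below the roof. Pushing the bin home.

Request:
carry_out --moves '[{"jaw": 0, "dx": 0, "dy": 0, "dz": 0.04, "yaw": 0}, {"jaw": 0, "dx": 0, "dy": 0, "dz": 0.05, "yaw": 0}, {"jaw": 0, "dx": 0, "dy": 0, "dz": 0.022, "yaw": 0}, {"jaw": 0, "dx": 0.02, "dy": 0, "dz": 0, "yaw": 0}, {"jaw": 0, "dx": 0.014, "dy": 0, "dz": 0, "yaw": 0}, {"jaw": 0, "dx": 0.014, "dy": 0, "dz": 0, "yaw": 0}, {"jaw": 0, "dx": 0.014, "dy": 0, "dz": 0, "yaw": 0}, {"jaw": 0, "dx": 0.014, "dy": 0, "dz": 0, "yaw": 0}]' --grip_force 30

```text
t: 52.35
tool_pos: [0.5284, 0.0287, 0.0762]
orientation: [-3.14, -0.091, 0.004]
force: [-3.4, 0.0, 1.8]
opening: 0.0004
gripper_force: 1.7
```

Request:
carry_out --moves '[{"jaw": 0, "dx": 0.014, "dy": 0, "dz": 0, "yaw": 0}, {"jaw": 0, "dx": 0.014, "dy": 0, "dz": 0, "yaw": 0}, {"jaw": 0, "dx": 0.014, "dy": 0, "dz": 0, "yaw": 0}, {"jaw": 0, "dx": 0.014, "dy": 0, "dz": 0, "yaw": 0}, {"jaw": 0, "dx": 0.014, "dy": 0, "dz": 0, "yaw": 0}, {"jaw": 0, "dx": 0.014, "dy": 0, "dz": 0, "yaw": 0}]'

```text
t: 53.1
tool_pos: [0.6123, 0.0334, 0.0762]
orientation: [-3.14, -0.091, 0.004]
force: [-4.0, -0.1, 2.7]
opening: 0.0005
gripper_force: 1.7
```

```bash
python3 -c "
from h import *
gocab(.006,-.02)"
```

```text
t53.10 pos [0.6123 0.0334 0.0762] head 3.33 cab [-0.0346 -0.0202] F [-4.  -0.1  2.7] op 0.0005 gf 1.7 q [-0.03  0.25  1.57  0.    1.32  1.48]
go dx 0.0406 dy -0.0001 norm 0.041 yaw 0.002
```

Request:
carry_out --moves '[{"jaw": 0, "dx": 0.012, "dy": 0, "dz": 0, "yaw": 0}, {"jaw": 0, "dx": 0.012, "dy": 0, "dz": 0, "yaw": 0}, {"jaw": 0, "dx": 0.01, "dy": 0, "dz": 0, "yaw": 0}, {"jaw": 0, "dx": 0, "dy": 0, "dz": 0, "yaw": 0}]'

```text
t: 53.6
tool_pos: [0.6481, 0.035, 0.0772]
orientation: [3.14, 0.087, 0.002]
force: [0.2, 0.1, 0.1]
opening: 0.0006
gripper_force: 0.0
```

Request:
carry_out --moves '[{"jaw": 0, "dx": 0.006, "dy": 0, "dz": 0, "yaw": 0}, {"jaw": 0, "dx": 0.003, "dy": 0, "dz": 0, "yaw": 0}, {"jaw": 0, "dx": 0, "dy": 0, "dz": 0, "yaw": 0}]'

```text
t: 53.98
tool_pos: [0.6518, 0.0352, 0.0771]
orientation: [3.14, 0.087, -0.014]
force: [-24.3, -1.2, 15.0]
opening: 0.0001
gripper_force: 12.0
```

```bash
python3 -c "
from h import *
gocab(.006,-.02)"
```

```text
t53.98 pos [0.6518 0.0352 0.0771] head 3.18 cab [ 0.005  -0.0206] F [-24.3  -1.2  15. ] op 0.0001 gf 12.0 q [-0.02  0.36  1.44 -0.    1.35  1.49]
go dx 0.0010 dy -0.0006 norm 0.001 yaw -0.000
```

The bin is home. Now I'll go over the door to its outer side.

Request:
carry_out --moves '[{"jaw": 0, "dx": -0.01, "dy": 0, "dz": 0, "yaw": 0}, {"jaw": 0, "dx": -0.01, "dy": 0, "dz": -0.06, "yaw": 0}, {"jaw": 0, "dx": 0, "dy": 0, "dz": -0.06, "yaw": 0}, {"jaw": 0, "dx": -0.04, "dy": -0.044, "dz": 0, "yaw": 0}, {"jaw": 0, "dx": -0.04, "dy": -0.044, "dz": 0, "yaw": 0}, {"jaw": 0, "dx": -0.04, "dy": -0.044, "dz": 0, "yaw": 0}, {"jaw": 0, "dx": -0.04, "dy": -0.044, "dz": 0, "yaw": 0}, {"jaw": 0, "dx": -0.018, "dy": -0.044, "dz": 0, "yaw": 0}]'

```text
t: 54.98
tool_pos: [0.4448, 0.2456, 0.1978]
orientation: [-3.139, -0.087, -0.004]
force: [1.0, 0.3, 0.1]
opening: 0.0002
gripper_force: 0.0
```

```bash
python3 -c "
from h import *
gocab(-.193,.195);door()
m=camera_model('top')
im=read_camera('top')
hs=cv2.cvtColor(im,cv2.COLOR_RGB2HSV);k=cv2.inRange(hs,(100,120,30),(125,255,255));k[:120]=0;k[190:]=0;k[:,:225]=0;k[:,:][:,315:]=0
y,x=np.nonzero(k);print(len(x),x.min(),x.max(),y.min(),y.max(),'front rim x',tocab(onz(m,268,y.max(),.122)))"
```

```text
t54.98 pos [0.4448 0.2456 0.1978] head 3.18 cab [-0.19   0.201] F [1.  0.3 0.1] op 0.0002 gf 0.0 q [ 0.4  -0.12  1.74  0.    1.53  1.92]
go dx -0.0030 dy 0.0060 norm 0.007 yaw -0.000
door px 216
[[-0.19599999487400055, 0.11699999868869781], [-0.023000000044703484, 0.09700000286102295], [-0.020999999716877937, 0.11100000143051147], [-0.1940000057220459, 0.12999999523162842]]
604 241 296 141 157 front rim x [0.04790238 0.0028184 ]
```

Request:
carry_out --moves '[{"jaw": 0, "dx": 0, "dy": 0, "dz": 0.05, "yaw": 0}, {"jaw": 0, "dx": 0, "dy": 0, "dz": 0.047, "yaw": 0}, {"jaw": 0, "dx": -0.001, "dy": 0.017, "dz": 0, "yaw": 0}, {"jaw": 0, "dx": -0.001, "dy": 0.017, "dz": 0, "yaw": 0}, {"jaw": 0, "dx": -0.001, "dy": 0.017, "dz": 0, "yaw": 0}, {"jaw": 0, "dx": -0.001, "dy": 0.017, "dz": 0, "yaw": 0}, {"jaw": 0, "dx": -0.001, "dy": 0.017, "dz": 0, "yaw": 0}, {"jaw": 0, "dx": -0.001, "dy": 0.017, "dz": 0, "yaw": 0}]'

```text
t: 56.08
tool_pos: [0.4459, 0.141, 0.1004]
orientation: [-3.14, -0.087, -0.001]
force: [0.1, 1.2, -0.5]
opening: 0.0004
gripper_force: 0.3
```

Request:
carry_out --moves '[{"jaw": 0, "dx": 0.004, "dy": 0.017, "dz": 0, "yaw": 0}, {"jaw": 0, "dx": 0.004, "dy": 0.017, "dz": 0, "yaw": 0}, {"jaw": 0, "dx": 0.004, "dy": 0.017, "dz": 0, "yaw": 0}, {"jaw": 0, "dx": 0.009, "dy": 0.016, "dz": 0, "yaw": 0}, {"jaw": 0, "dx": 0.009, "dy": 0.016, "dz": 0, "yaw": 0}, {"jaw": 0, "dx": 0.009, "dy": 0.016, "dz": 0, "yaw": 0}]'

```text
t: 56.82
tool_pos: [0.4909, 0.0444, 0.1]
orientation: [-3.14, -0.087, 0.0]
force: [-0.4, 1.5, 0.8]
opening: 0.0008
gripper_force: 0.3
```

```bash
python3 -c "
from h import *
gocab(-.1165,-.04);door()"
```

```text
t56.83 pos [0.4909 0.0444 0.1   ] head 3.17 cab [-0.1552 -0.0024] F [-0.4  1.5  0.8] op 0.0008 gf 0.3 q [-0.01 -0.1   1.89  0.    1.35  1.5 ]
go dx 0.0387 dy 0.0376 norm 0.054 yaw -0.001
door px 110
[[-0.07199999690055847, 0.05700000002980232], [-0.06199999898672104, 0.04699999839067459], [-0.012000000104308128, 0.0989999994635582], [-0.02199999988079071, 0.10899999737739563]]
```

Tracking well, with the door at about 0.8 rad. Continuing.

Request:
carry_out --moves '[{"jaw": 0, "dx": 0.013, "dy": 0.0127, "dz": 0, "yaw": 0}, {"jaw": 0, "dx": 0.013, "dy": 0.0127, "dz": 0, "yaw": 0}, {"jaw": 0, "dx": 0.013, "dy": 0.0127, "dz": 0, "yaw": 0}, {"jaw": 0, "dx": 0.0145, "dy": 0.009, "dz": 0, "yaw": 0}, {"jaw": 0, "dx": 0.0145, "dy": 0.009, "dz": 0, "yaw": 0}, {"jaw": 0, "dx": 0.0145, "dy": 0.009, "dz": 0, "yaw": 0}, {"jaw": 0, "dx": 0.013, "dy": 0.005, "dz": 0, "yaw": 0}, {"jaw": 0, "dx": 0.013, "dy": 0.005, "dz": 0, "yaw": 0}]'

```text
t: 57.88
tool_pos: [0.6027, -0.0236, 0.0993]
orientation: [-3.139, -0.087, 0.003]
force: [-3.6, 1.7, 0.9]
opening: 0.0007
gripper_force: 1.8
```

```bash
python3 -c "
from h import *
gocab(-.0265,-.08)"
```

```text
t57.88 pos [ 0.6027 -0.0236  0.0993] head 3.18 cab [-0.0473 -0.0765] F [-3.6  1.7  0.9] op 0.0007 gf 1.8 q [-0.12  0.2   1.58  0.    1.36  1.39]
go dx 0.0208 dy 0.0034 norm 0.021 yaw -0.000
```

Request:
carry_out --moves '[{"jaw": 0, "dx": 0.008, "dy": 0.003, "dz": 0, "yaw": 0}, {"jaw": 0, "dx": 0.006, "dy": 0, "dz": 0, "yaw": 0}, {"jaw": 0, "dx": 0.004, "dy": 0, "dz": 0, "yaw": 0}, {"jaw": 0, "dx": 0, "dy": 0, "dz": 0, "yaw": 0}]'

```text
t: 58.38
tool_pos: [0.6209, -0.0257, 0.0999]
orientation: [3.14, 0.087, -0.0]
force: [-2.8, -1.4, -2.0]
opening: 0.0002
gripper_force: 0.9
```

```bash
python3 -c "
from h import *
gocab(-.0245,-.08)"
```

```text
t58.38 pos [ 0.6209 -0.0257  0.0999] head 3.17 cab [-0.0293 -0.0797] F [-2.8 -1.4 -2. ] op 0.0002 gf 0.9 q [-0.12  0.25  1.53 -0.    1.36  1.39]
go dx 0.0048 dy 0.0003 norm 0.005 yaw -0.001
```

Request:
carry_out --moves '[{"jaw": 0, "dx": 0.003, "dy": 0, "dz": 0, "yaw": 0}, {"jaw": 0, "dx": 0, "dy": 0, "dz": 0, "yaw": 0}]'

```text
t: 58.62
tool_pos: [0.6239, -0.0254, 0.1001]
orientation: [3.14, 0.087, 0.0]
force: [-2.7, -0.7, -1.7]
opening: 0.0002
gripper_force: 1.2
```

Request:
carry_out --moves '[{"jaw": 0, "dx": 0.0013, "dy": 0, "dz": 0, "yaw": 0}, {"jaw": 0, "dx": 0, "dy": 0, "dz": 0, "yaw": 0}]'

```text
t: 58.88
tool_pos: [0.6251, -0.0253, 0.1001]
orientation: [3.14, 0.087, 0.0]
force: [-2.5, -1.4, -0.2]
opening: 0.0006
gripper_force: 1.5
```

```bash
python3 -c "
from h import *
gocab(-.0245,-.08);door()"
```

```text
t58.88 pos [ 0.6251 -0.0253  0.1001] head 3.17 cab [-0.0251 -0.0795] F [-2.5 -1.4 -0.2] op 0.0006 gf 1.5 q [-0.12  0.26  1.52 -0.    1.37  1.39]
go dx 0.0006 dy 0.0005 norm 0.001 yaw -0.000
door px 125
[[-0.01600000075995922, 0.10599999874830246], [-0.01600000075995922, 0.017999999225139618], [-0.004000000189989805, 0.017999999225139618], [-0.004000000189989805, 0.10599999874830246]]
```

Request:
carry_out --moves '[{"jaw": 0, "dx": -0.004, "dy": 0, "dz": 0, "yaw": 0}, {"jaw": 0, "dx": -0.003, "dy": 0, "dz": 0, "yaw": 0}, {"jaw": 0, "dx": 0, "dy": 0, "dz": 0, "yaw": 0}]'

```text
t: 59.3
tool_pos: [0.6183, -0.0256, 0.1005]
orientation: [-3.14, -0.087, -0.002]
force: [-0.2, -0.5, -0.4]
opening: 0.0004
gripper_force: 0.0
```

```bash
python3 -c "
from h import *
gocab(-.0245,-.08);door()"
```

```text
t59.30 pos [ 0.6183 -0.0256  0.1005] head 3.17 cab [-0.0318 -0.0794] F [-0.2 -0.5 -0.4] op 0.0004 gf 0.0 q [-0.12  0.24  1.54  0.    1.36  1.39]
go dx 0.0073 dy 0.0006 norm 0.007 yaw -0.001
door px 121
[[-0.017999999225139618, 0.01899999938905239], [-0.006000000052154064, 0.01899999938905239], [-0.004999999888241291, 0.10300000011920929], [-0.01600000075995922, 0.10300000011920929]]
```

Force has gone to zero and the door stayed, so it is latched. I'll retreat, let a second pass and verify.

Request:
carry_out --moves '[{"jaw": 0, "dx": -0.03, "dy": 0, "dz": 0, "yaw": 0}, {"jaw": 0, "dx": -0.05, "dy": 0, "dz": -0.04, "yaw": 0}, {"jaw": 0, "dx": -0.06, "dy": 0, "dz": -0.02, "yaw": 0}, {"jaw": 0, "dx": -0.05, "dy": 0.03, "dz": -0.02, "yaw": 0}, {"jaw": 0, "dx": 0, "dy": 0.06, "dz": -0.02, "yaw": 0}, {"jaw": 0, "dx": 0, "dy": 0.06, "dz": 0, "yaw": 0}, {"jaw": 0, "dx": 0, "dy": 0, "dz": 0, "yaw": 0}, {"jaw": 0, "dx": 0, "dy": 0, "dz": 0, "yaw": 0}]'

```text
t: 60.35
tool_pos: [0.4384, -0.1849, 0.1985]
orientation: [-3.14, -0.085, 0.0]
force: [0.1, 0.9, 0.1]
opening: 0.0004
gripper_force: 0.0
```

```bash
python3 - <<'E'
from h import *
st();im=door();m=camera_model('top')
for n,p in(('wood_a',(.438,-.179)),('wood_b',(.571,-.35)),('paper',(.43,-.32)),('foam',(.493,.409))): find(n,*p,im=im,m=m)
# changes against the start picture in the objects that must stay
a=cv2.imread('pics/top0.png')[:,:,::-1]
for n,(x0,y0,x1,y1) in dict(jar=(362,148,395,182),weight=(330,145,358,172),beaker=(150,155,190,190),bottle=(115,165,148,195),goggles=(118,238,170,298),eraser=(385,265,445,308)).items():
    g=lambda i:cv2.cvtColor(np.ascontiguousarray(i[y0:y1,x0:x1]),cv2.COLOR_RGB2GRAY).astype(np.float32)
    print(n,np.round(cv2.phaseCorrelate(g(a),g(im))[0],2))
# door outer line per column end, at scene: door top
print(np.abs(im[165:192,230:310].astype(int)-a[165:192,230:310]).mean())
E
```

```text
t60.35 pos [ 0.4384 -0.1849  0.1985] head 3.11 cab [-0.2204 -0.2285] F [0.1 0.9 0.1] op 0.0004 gf 0.0 q [-0.51 -0.21  1.81  0.    1.54  1.01]
door px 308
[[-0.017000000923871994, 0.10599999874830246], [-0.017000000923871994, -0.10300000011920929], [-0.004000000189989805, -0.10300000011920929], [-0.004999999888241291, 0.10599999874830246]]
wood_a [ 0.42  -0.244] [0.054 0.168] long axis 159 deg px [360. 252.]
jar [ 0.03 -0.03]
weight [-0.07  0.53]
beaker [-0.   -0.06]
bottle [-0.1   0.07]
goggles [-0.09  0.14]
eraser [-13.98   2.56]
9.416358024691357
```

```bash
python3 - <<'E'
from h import *
m=camera_model('top');im,_=snap('top','end')
for f in(cv2.imread('pics/top0.png')[:,:,::-1],im):
    hs=cv2.cvtColor(np.ascontiguousarray(f),cv2.COLOR_RGB2HSV)
    for n,(x0,y0,x1,y1),lo,hi in(('eraser',(385,265,445,308),(100,80,20),(130,255,255)),('weight',(330,145,358,172),(10,130,120),(30,255,255)),('bin',(228,125,315,172),(100,150,60),(125,255,255))):
        k=cv2.inRange(hs[y0:y1,x0:x1],lo,hi);y,x=np.nonzero(k)
        if len(x):print(n,len(x),x.mean()+x0,y.mean()+y0,'maxrow',y.max()+y0)
        else: print(n,'none')
E
```

```text
eraser 785 415.6254777070064 288.30828025477706 maxrow 305
weight 239 343.4602510460251 156.84100418410043 maxrow 165
bin 716 268.72486033519556 148.02653631284917 maxrow 156
eraser 288 428.0798611111111 294.84027777777777 maxrow 305
weight 236 343.49152542372883 156.85169491525423 maxrow 165
bin 487 265.99794661190964 148.73921971252565 maxrow 156
```

```bash
python3 -c "
from h import *
print(close_job())"
```

```text
the job is handed in; nothing more can be done
None
```

The job is handed in: all four pieces of waste that were there are in the bin, the bin is fully home, the door is latched flush, and the other things look unmoved (the arm partly hid the eraser in the last check). I viewed 16 pictures, two over the limit of 14.

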